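Empty the glue press and stack the foam cases

ROBOT

A 6-joint arm with a two-finger parallel gripper is mounted at the origin on the work surface. World frame = base frame: x ahead of the robot, y to its left, z up, the work surface at z = 0. Lengths are in m, angles in rad, forces in N, time in s.
With the tool pointing down it reaches from about 0.35 to 0.85 m from the base axis. Payload 8.1 kg.
Tool frame: the origin (TCP) lies at the very end of the fingers, on their centre line; the grasp point (between the pads) lies 19 mm behind it (robot.grip_depth is the distance from the TCP to the grasp point, in m); z points along the fingers, y is the line along which they close (so a half turn about z gives the same grasp; the last joint's range is limited). The gripper opens to 93 mm and grips with 3 to 60 N. Pads are 15 mm wide; open, the fingers measure 128 mm over their backs; the gripper's body (75 mm by 188 mm) begins 65 mm behind the grasp point.
Start: joints at [-1.213, 0.13, 1.488, -0, 1.523, -0.085], TCP at [0.257, -0.542, 0.219] pointing down, gripper open.
Joint ranges: [-2.96, 2.96], [-0.89, 2.26], [0.02, 2.5], [-1.34, 4.48], [0, 2.73], [-2.66, 2.66]. Speed limits (rad/s): [2.39, 2.39, 2.79, 3.14, 3.14, 3.14].

INTERFACE

Orientations are given as a rotation vector (axis times angle).
In Python, from plant import robot gives the robot as it stands. The module is installed in compiled form; this text tells all that it offers.
- The arm moves only by the shell command python3 -m jog 'ROWS' [FORCE]. ROWS is JSON, a list that holds one entry, the list of rows, each a list of 7 numbers: the turn, a rotation vector about the tool's x, y, z in degrees, then the shift along the tool's x, y, z in cm, then the finger opening in cm, from 0 to 9.3. A call has 1 to 5 rows; each row shifts and turns the commanded pose from where the row before left it, along the tool's axes as they then stand; what a row does not reach is not made up. A row lasts 1/12 s, in which the tool goes at most 41.7 mm and 7.16 degrees, less where a joint would pass 70% of its speed; a pose out of reach is approached as far as the arm can. A call is refused whole if a number of a shift passes 4.17 or a number of a turn 7.16, either way. A call with a gripper value outside its range is refused whole. The fingers move at their own pace and stop on an object; FORCE is the grip in N (left out, the last holds). Time passes only in rows, so rows that do not move let the fingers close. It gives the time, the measured TCP pose, the force and the opening at its end, in the units of the state.
- robot.read_state(): the state, without advancing time (a new reading comes with each control period).
- robot.read_camera(name): name is "side" or "top"; returns a dict with "img" (420x560x3 uint8, red, green, blue), "fx", "fy", "cx", "cy" (pixels), "k1" (the pictures are not rectified: a ray, as slopes to the right and down, at radius r is drawn at 1 + k1 r^2 times it, then the intrinsics apply), "extrinsics" (4x4, takes a point from camera to world coordinates). Camera axes: x right, y up, looking along -z (the intrinsics and any distortion apply to the point x, -y, -z); pixel columns grow to the right and rows downward; lengths in m; the calibration is good to about 2 mm. A picture is of the moment at which its call begins. There is no depth.
- robot.close_job(): hands the job in, once; it reports no verdict.
Trained networks look in a picture, given as the dict that the camera call returned (one of the last four; its "shot" number tells which), for a name from the list of things; names that differ only in an ending like _2 or _b are one class to them, and where a whole thing is asked for, a point or a joint stands for the part that bears it (a point fixed in the world has none). Each returns a list of dicts, best first, with "confidence" (0 to 1); they miss things now and then, are a little off and sometimes report something else, mostly with a low value. They report only what shows in the picture. A call takes as long as a camera call.
- robot.masks_of(picture, label): "pixels" (420x560 bool, what is visible of it) and "point" ([column, row] in pixels, amid what is visible of it).
- robot.pinpoint(picture, label): "point" ([column, row] in pixels: a listed point, or the origin of a listed thing).
The state is a dict: "t": time; "q": joint angles; "dq": joint speeds; "joint_torque": joint torques, N m; "tool_pos": TCP position; "orientation": TCP orientation; "force": force on the tool from outside, world axes, zero at the start; "wrist_torque": the same for the moment, N m; "opening": finger opening in m.
Only numpy, scipy, OpenCV 4.12 (cv2) and the standard library are available. Lean on these libraries where they do the work, as an engineer would, in place of code of your own. Each camera call takes 0.05 s, during which the arm holds its last target. There are 200 camera calls.

TASK

The glue has set on the green foam cases in the bench press: swing the press's hinged plate right over and lower it gently onto its rest, then take out all the cases and stack them flat and square, one on another in a single column, on the red rectangle of the outgoing board. When all are stacked, swing the plate back over and lower it gently shut on its stops, without slamming it either way. Leave the other things on the bench where they are.

Things in the scene. Friction and masses are not known exactly. Their poses are not given: they have to be found in the camera images.
- plate (a joint): press's hinged hold-down plate: aluminium with black lining below, 224 mm along the hinge, reaching 206 mm from the hinge line, about 0.8 kg, slight hinge friction, no spring: it falls freely either way from upright. Radians: 0 = shut, level over the bed on its front stops; 1.57 = upright; 3.14 = swung right over, level on its rest
- plate_bar (a point): middle of the plate's red pull bar, round, 14 mm diameter, 120 mm long, parallel to the hinge line and 250 mm from it, in the plate's plane. A clear gap of 44 mm lies between its axis and the plate's edge: it can be pinched from above at any plate angle and turns between the fingers. x axis along the bar; 56 mm above the bench with the plate level, either way
- press_hinge (a point): middle of the hinge line of the bolted-down press, 56 mm above the bench; x along the hinge, z up. Shut, the plate lies towards -y of it, fully over towards +y. The flat bed lies at -y: top 12 mm above the bench, y -20 to -215 mm, x +-160 mm; bearing blocks 72 mm high at x = +-140; a fence 24 mm high at y = -3 to -13 mm; stop posts 50 mm high at x = +-105, y = -203 mm
- board_mark (a point): centre of the red rectangle (69 mm along x, 49 mm along y) painted on top of the plywood outgoing board, 20 mm above the bench. The board, 150 x 130 mm, is screwed down left or right of the press; a fixed blue bin (140 x 110 x 70 mm) stands on the other side. Cases are stacked with their length along x, either end first and either way up
- case1_mid (a point): centre (half-way up) of a closed lime-green foam case, hard, 66 mm long (point x axis) x 46 mm wide (y) x 34 mm high (z), about 0.11 kg. At the start flat on the press bed under the plate, up to three side by side and two deep, length across the hinge line, 25 mm or more between their long sides, 15 mm between ends. Between three and five of the six are there.
- case2_mid (a point): centre (half-way up) of a closed lime-green foam case, hard, 66 mm long (point x axis) x 46 mm wide (y) x 34 mm high (z), about 0.11 kg. At the start flat on the press bed under the plate, up to three side by side and two deep, length across the hinge line, 25 mm or more between their long sides, 15 mm between ends. May be absent.
- case3_mid (a point): centre (half-way up) of a closed lime-green foam case, hard, 66 mm long (point x axis) x 46 mm wide (y) x 34 mm high (z), about 0.11 kg. At the start flat on the press bed under the plate, up to three side by side and two deep, length across the hinge line, 25 mm or more between their long sides, 15 mm between ends. May be absent.
- case4_mid (a point): centre (half-way up) of a closed lime-green foam case, hard, 66 mm long (point x axis) x 46 mm wide (y) x 34 mm high (z), about 0.11 kg. At the start flat on the press bed under the plate, up to three side by side and two deep, length across the hinge line, 25 mm or more between their long sides, 15 mm between ends. May be absent.
- case5_mid (a point): centre (half-way up) of a closed lime-green foam case, hard, 66 mm long (point x axis) x 46 mm wide (y) x 34 mm high (z), about 0.11 kg. At the start flat on the press bed under the plate, up to three side by side and two deep, length across the hinge line, 25 mm or more between their long sides, 15 mm between ends. May be absent.
- case6_mid (a point): centre (half-way up) of a closed lime-green foam case, hard, 66 mm long (point x axis) x 46 mm wide (y) x 34 mm high (z), about 0.11 kg. At the start flat on the press bed under the plate, up to three side by side and two deep, length across the hinge line, 25 mm or more between their long sides, 15 mm between ends. May be absent.
- tape: yellow tape ring, 84 mm across, 24 mm high, a bystander to be left alone; origin at the middle of its underside
- glue: white glue bottle, 48 mm across, 120 mm high, a bystander to be left alone; origin at the middle of its underside
- pliers: red-handled pliers, 150 mm long, 16 mm high, a bystander to be left alone; origin at the middle of its underside
- dispenser: blue and yellow tape dispenser, 95 x 36 mm, 60 mm high, a bystander to be left alone; origin at the middle of its underside
- gluegun: green glue gun, 130 x 90 mm, 32 mm high, a bystander to be left alone; origin at the middle of its underside
- tin: aluminium tin, 60 mm across, 62 mm high, a bystander to be left alone; origin at the middle of its underside
- driver: screwdriver, about 200 mm long, 30 mm high, a bystander to be left alone; origin at the middle of its underside

How it is judged:
On the way, in this order (a step that is already met when the one before it is completed fails the run):
1. the plate lies fully open on its rest (value of joint plate above 3.08 rad and velocity of joint plate below 0.1 rad/s), for 0.2 s.
2. all cases stand flat and square in one column on the red rectangle (horizontal distance between each of case1_mid, case2_mid, case3_mid, case4_mid, case5_mid, case6_mid and board_mark below 0.01 m and angle between the x axis of each of case1_mid, case2_mid, case3_mid, case4_mid, case5_mid, case6_mid and the x axis of board_mark, either way round below 0.15 rad and angle between the z axis of each of case1_mid, case2_mid, case3_mid, case4_mid, case5_mid, case6_mid and the z axis of board_mark, either way round below 0.1 rad and linear speed of each of case1, case2, case3, case4, case5, case6 below 0.02 m/s), for 0.2 s.
3. the plate is shut on its stops again (value of joint plate below 0.05 rad), for 0.2 s.
At the end, for the whole second after the job is handed in: every case that is there lies flat (within 6 degrees, either way up) in one column, each within 10 mm of the centre of the red rectangle in plan and turned less than 8.6 degrees from it, at rest; the plate is shut (below 0.05 rad); nothing is held (all of step 2 and value of joint plate below 0.05 rad); the robot touches nothing.
It fails at once if the plate slams onto its rest or its stops (over 2 rad/s in the last 9 degrees) ((value of joint plate above 2.98 rad and velocity of joint plate above 2 rad/s) or (value of joint plate below 0.16 rad and velocity of joint plate below -2 rad/s)).
It fails at once if another thing on the bench is moved more than 40 mm (distance of any of tape, glue, pliers, dispenser, gluegun, tin, driver from where it was at the start of the episode above 0.04 m).
Of case1, case2, case3, case4, case5, case6 only 3 to 5 are there at a start; the rules pass over those that are not, and their reading is None.
At some moment in a run one of case1, case2, case3, case4, case5, case6 may be knocked a few centimetres aside while the robot is not near it.
It also fails if it takes over 210 s, if anything falls off the work surface, if the arm or the gripper's body presses on something with over 40 N, if the wrist force passes 120 N, or if a joint passes its speed limit or range.

## Working session

There is one attempt and no reset: what is moved stays moved. The work goes in short steps, Python scripts to look and compute and a shell command to move; the robot and the scene stay as the last step left them, time stands still between calls to the robot, and variables do not carry over. Pictures are saved under pics/ and viewed, on a budget of 14 in all, crops included, one or two more only if the job needs it, and the job is handed in when it is done.

```bash
ls; mkdir -p pics; cat > h.py <<'E'
import numpy as np, cv2
from plant import robot
from scipy.spatial.transform import Rotation as R
def ray(p,uv):
    a=(uv[0]-p["cx"])/p["fx"]; b=(uv[1]-p["cy"])/p["fy"]
    x,y=a,b
    for _ in range(20):
        s=1+p["k1"]*(x*x+y*y); x,y=a/s,b/s
    E=np.array(p["extrinsics"]); d=E[:3,:3]@np.array([x,-y,-1.0])
    return E[:3,3],d/np.linalg.norm(d)
def atz(p,uv,z):
    o,d=ray(p,uv); return o+d*(z-o[2])/d[2]
def tri(rays):
    A=np.zeros((3,3));b=np.zeros(3)
    for o,d in rays:
        M=np.eye(3)-np.outer(d,d);A+=M;b+=M@o
    X=np.linalg.solve(A,b); return X,[np.linalg.norm(np.cross(X-o,d)) for o,d in rays]
def proj(p,X):
    E=np.array(p["extrinsics"]); c=E[:3,:3].T@(np.array(X)-E[:3,3])
    x,y=c[0]/-c[2],-c[1]/-c[2]; s=1+p["k1"]*(x*x+y*y)
    return np.array([p["cx"]+p["fx"]*x*s,p["cy"]+p["fy"]*y*s])
def tool(dw): # world shift -> tool axes, cm
    s=robot.read_state(); return R.from_rotvec(s["orientation"]).as_matrix().T@np.array(dw)*100
E
cat > look.py <<'E'
from h import *
s=robot.read_state(); print(s["t"],s["tool_pos"],s["orientation"],s["force"])
print(R.from_rotvec(s["orientation"]).as_matrix().round(3))
P={n:robot.read_camera(n) for n in("side","top")}
for n,p in P.items():
    cv2.imwrite(f"pics/{n}0.png",p["img"][:,:,::-1]); print(n,p["fx"],p["k1"],np.round(p["extrinsics"],3).tolist())
    for l in["plate_bar","press_hinge","board_mark","case1_mid"]:
        print(n,l,[(round(d["confidence"],2),np.round(d["point"],1).tolist()) for d in robot.pinpoint(p,l)][:6])
E
python3 look.py
```

```text
pics
0.0 [ 0.25690358 -0.54158836  0.21761069] [-3.06314055e+00 -6.89512145e-01  3.98434905e-04] [ 0.50652785 -0.62377868  0.81354669]
[[ 0.904  0.428 -0.001]
 [ 0.428 -0.904  0.002]
 [ 0.    -0.002 -1.   ]]
side 486.7069810003644 -0.044079298168095304 [[0.991, 0.082, -0.106, 0.5], [-0.134, 0.562, -0.816, -1.014], [-0.007, 0.823, 0.568, 0.775], [0.0, 0.0, 0.0, 1.0]]
side plate_bar [(0.79, [266.5, 275.7])]
side press_hinge [(0.7, [243.3, 211.9])]
side board_mark [(0.79, [204.5, 152.5]), (0.26, [287.4, 254.5])]
side case1_mid [(0.29, [289.1, 254.3])]
top 402.22597920802946 0.03568399877217855 [[-0.015, 0.996, -0.084, 0.542], [-1.0, -0.017, -0.015, -0.008], [-0.016, 0.084, 0.996, 1.028], [0.0, 0.0, 0.0, 1.0]]
top plate_bar [(0.58, [381.5, 225.3])]
top press_hinge [(0.67, [280.8, 244.7]), (0.6, [216.2, 150.5]), (0.48, [122.2, 282.6])]
top board_mark [(0.59, [122.3, 285.3])]
top case1_mid []
```

View pics/side0.png

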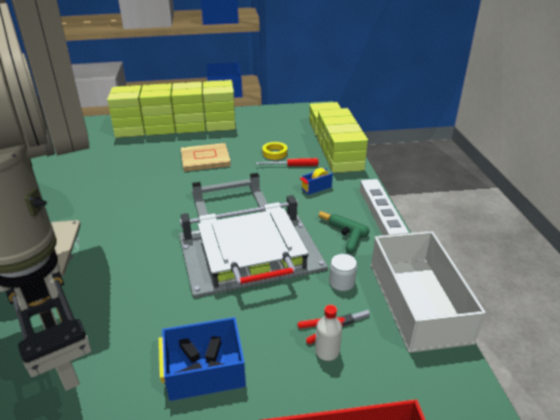

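View pics/top0.png

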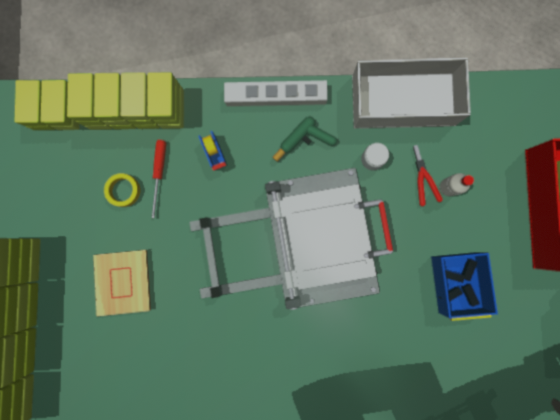

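```bash
cat > m1.py <<'E'
from h import *
P={n:robot.read_camera(n) for n in("side","top")}
uv={"plate_bar":([266.5,275.7],[381.5,225.3]),"press_hinge":([243.3,211.9],[280.8,244.7]),"board_mark":([204.5,152.5],[122.3,285.3])}
for k,(a,b) in uv.items():
    print(k,tri([ray(P["side"],a),ray(P["top"],b)]))
E
python3 m1.py
```

```text
plate_bar (array([ 0.57822559, -0.22307694,  0.0507145 ]), [np.float64(0.0015238272722357439), np.float64(0.0015238272722357398)])
press_hinge (array([0.54088168, 0.02034242, 0.05657491]), [np.float64(0.007265213721499984), np.float64(0.007265213721499896)])
board_mark (array([0.44617472, 0.40931791, 0.03318406]), [np.float64(0.004935217527953269), np.float64(0.004935217527953266)])
```

```bash
cat > m2.py <<'E'
from h import *
P={n:robot.read_camera(n) for n in("side","top")}
roi={"side":dict(bar=(235,262,300,292),mark=(180,145,232,170)),"top":dict(bar=(370,195,398,262),mark=(100,255,145,312))}
C={}
for n,p in P.items():
    hsv=cv2.cvtColor(p["img"],cv2.COLOR_RGB2HSV)
    r=cv2.cvtColor(p["img"],cv2.COLOR_RGB2LAB)[:,:,1].astype(int)
    for k,(a,b,c,d) in roi[n].items():
        z=r[b:d,a:c]; m=(z>(z.min()+z.max())/2).astype(np.uint8)
        k_,l,st,_=cv2.connectedComponentsWithStats(m,connectivity=8); m=l==1+np.argmax(st[1:,4])
        ys,xs=np.nonzero(m); pts=np.c_[xs+a,ys+b].astype(np.float32)
        rect=cv2.minAreaRect(pts); C[n,k]=np.array(rect[0]); print(n,k,len(pts),rect, pts.mean(0))
        box=cv2.boxPoints(rect); e=[(box[i]+box[(i+1)%4])/2 for i in range(4)]
        z0=.056 if k=="bar" else .02
        w=[atz(p,q,z0) for q in e]; print("   mid-sides",[np.round(x[:2],4).tolist() for x in w]," centre",atz(p,C[n,k],z0).round(4))
for k in("bar","mark"): print(k,tri([ray(P[n],C[n,k]) for n in P]))
E
python3 m2.py
```

```text
side bar 344 ((266.3461608886719, 274.7308044433594), (6.6679487228393555, 54.1280517578125), 78.69007110595703) [266.25583 274.88953]
   mid-sides [[0.579, -0.215], [0.6393, -0.2168], [0.5794, -0.2363], [0.5206, -0.2344]]  centre [ 0.5792 -0.2257  0.056 ]
side mark 439 ((204.20001220703125, 153.10000610351562), (11.659265518188477, 43.784263610839844), 82.87498474121094) [203.64009 152.74033]
   mid-sides [[0.4473, 0.4713], [0.5211, 0.4378], [0.4511, 0.3891], [0.3784, 0.4211]]  centre [0.4492 0.4293 0.02  ]
top bar 276 ((385.10333251953125, 226.17431640625), (49.40797805786133, 5.589754581451416), 78.9964599609375) [385.16666 226.2355 ]
   mid-sides [[0.6329, -0.2211], [0.5755, -0.2369], [0.5163, -0.2393], [0.5731, -0.2237]]  centre [ 0.5743 -0.2303  0.056 ]
top mark 218 ((120.53077697753906, 282.5538635253906), (30.785860061645508, 22.298948287963867), 86.8201675415039) [119.7156  283.58258]
   mid-sides [[0.4843, 0.4227], [0.4477, 0.3923], [0.4093, 0.4167], [0.4457, 0.4471]]  centre [0.4467 0.4197 0.02  ]
bar (array([ 0.57648682, -0.22965214,  0.05960872]), [np.float64(0.0023185784309972656), np.float64(0.002318578430997272)])
mark (array([0.44847649, 0.41680853, 0.02668607]), [np.float64(0.0011813579348158723), np.float64(0.00118135793481584)])
```

```bash
python3 -m jog '[[[0,0,5.55,0,0,0,3.5],[0,0,5.55,0,0,0,3.5],[0,0,5.55,0,0,0,3.5],[0,0,0,3,-2.2,0,3.5],[0,0,0,3,-2.2,0,3.5]]]' 20
python3 -m jog '[[[0,0,0,3,-2.2,0,3.5],[0,0,0,3,-2.2,0,3.5],[0,0,0,3,-2.2,0,3.5],[0,0,0,3,-2.2,0,3.5],[0,0,0,3,-2.2,0,3.5]]]'
python3 -m jog '[[[0,0,0,3,-2.2,0,3.5],[0,0,0,3,-2.2,0,3.5],[0,0,0,3,-2.2,0,3.5],[0,0,0,3,-2.2,2,3.5],[0,0,0,3,-2.2,2,3.5]]]'
cat > st.py <<'E'
from h import *
import sys
s=robot.read_state(); M=R.from_rotvec(s["orientation"]).as_matrix()
print("t %.2f"%s["t"],"pos",np.round(s["tool_pos"],4),"yaw %.2f"%np.degrees(np.arctan2(M[1,0],M[0,0])),"zaxis",M[:,2].round(3),"F",np.round(s["force"],1),"open %.4f"%s["opening"])
if len(sys.argv)>1:
    g=np.array(eval(sys.argv[1])); print("to go, tool cm",tool(g-s["tool_pos"]).round(2))
E
python3 st.py "[.5765,-.2297,.15]"
```

```text
t: 1.12
tool_pos: [0.309, -0.4899, 0.2185]
orientation: [3.133, 0.232, -0.0]
force: [0.4, 0.0, -0.3]
opening: 0.0645
t: 1.53
tool_pos: [0.4424, -0.3567, 0.2188]
orientation: [3.132, 0.239, 0.0]
force: [0.6, -0.8, -0.2]
opening: 0.0355
t: 1.95
tool_pos: [0.5746, -0.2263, 0.1808]
orientation: [3.13, 0.239, 0.006]
force: [-0.7, -1.0, -0.3]
opening: 0.0349
t 1.95 pos [ 0.5746 -0.2263  0.1808] yaw 8.73 zaxis [ 0.004 -0.002 -1.   ] F [-0.7 -1.  -0.3] open 0.0349
to go, tool cm [0.13 0.35 3.08]
```

```bash
python3 -m jog '[[[0,0,0,0.1,0.3,3,3.5],[0,0,0,0,0,3,3.5],[0,0,0,0,0,3,3.5],[0,0,0,0,0,2,3.5],[0,0,0,0,0,0,3.5]]]'
python3 st.py "[.5765,-.2297,.037]"; python3 - <<'E'
from h import *
ims=[robot.read_camera(n)["img"] for n in("side","top")]
a=cv2.resize(ims[0][180:320,170:350],None,fx=2.2,fy=2.2,interpolation=2);b=cv2.resize(ims[1][160:300,250:430],None,fx=2.2,fy=2.2,interpolation=2)
cv2.imwrite("pics/g1.png",np.hstack([a,b])[:,:,::-1])
E
```

```text
t: 2.37
tool_pos: [0.57, -0.2281, 0.0631]
orientation: [-3.128, -0.239, 0.013]
force: [-0.3, 0.1, -1.0]
opening: 0.0352
t 2.37 pos [ 0.57   -0.2281  0.0631] yaw 8.74 zaxis [-0.008  0.004 -1.   ] F [-0.3  0.1 -1. ] open 0.0352
to go, tool cm [0.64 0.27 2.61]
```

View pics/g1.png

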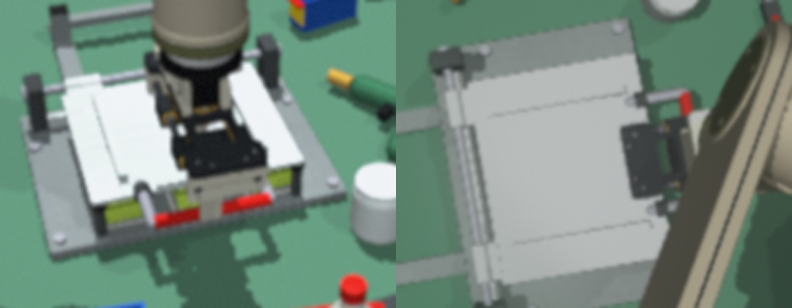

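```bash
python3 -m jog '[[[0,0,0,0.3,0.15,1.3,3.5],[0,0,0,0.3,0.1,1.3,3.5],[0,0,0,0,0,0,3.5],[0,0,0,0,0,0,1],[0,0,0,0,0,0,1]]]' 15
python3 -m jog '[[[0,0,0,0,0,0,1],[0,0,0,0,0,0,1],[0,0,0,0,0,0,1],[0,0,0,0,0,0,1]]]'
python3 st.py "[.5765,-.2297,.037]"
```

```text
t: 2.88
tool_pos: [0.5801, -0.2318, 0.0434]
orientation: [3.132, 0.239, 0.0]
force: [0.1, -0.0, 0.3]
opening: 0.0256
t: 3.22
tool_pos: [0.5801, -0.2302, 0.0438]
orientation: [-3.13, -0.239, -0.0]
force: [-0.8, 7.9, 3.2]
opening: 0.0134
t 3.22 pos [ 0.5801 -0.2302  0.0438] yaw 8.74 zaxis [-0.     0.002 -1.   ] F [-0.8  7.9  3.2] open 0.0134
to go, tool cm [-0.35 -0.1   0.68]
```

```bash
python3 -m jog '[[[0,0,0,0,-0.1,0.3,2.2],[0,0,0,0,0,0.4,2.2],[0,0,0,0,0,0,2.2],[0,0,0,0,0,0,1],[0,0,0,0,0,0,1]]]' 20
python3 -m jog '[[[0,0,0,0,0,0,1],[0,0,0,0,0,0,1]]]'
python3 st.py "[.5765,-.2297,.037]"
python3 -c "
import numpy as np
th=[0,1,3,6,10]+list(range(15,171,5))+[173,175,177,178.5,180]
for a,b in zip(th,th[1:]):
    A,B=np.radians([a,b]); print(b,'%.2f,%.2f'%(25*(np.cos(B)-np.cos(A)),-25*(np.sin(B)-np.sin(A))),end=' | ')"
```

```text
t: 3.63
tool_pos: [0.5795, -0.2302, 0.036]
orientation: [-3.131, -0.238, 0.001]
force: [-1.0, 1.9, 3.8]
opening: 0.0134
t: 3.8
tool_pos: [0.5795, -0.2302, 0.036]
orientation: [-3.132, -0.239, 0.001]
force: [-1.7, 4.9, 0.8]
opening: 0.0132
t 3.80 pos [ 0.5795 -0.2302  0.036 ] yaw 8.72 zaxis [-0.001  0.001 -1.   ] F [-1.7  4.9  0.8] open 0.0132
to go, tool cm [-0.29 -0.09 -0.1 ]
1 -0.00,-0.44 | 3 -0.03,-0.87 | 6 -0.10,-1.30 | 10 -0.24,-1.73 | 15 -0.47,-2.13 | 20 -0.66,-2.08 | 25 -0.83,-2.01 | 30 -1.01,-1.93 | 35 -1.17,-1.84 | 40 -1.33,-1.73 | 45 -1.47,-1.61 | 50 -1.61,-1.47 | 55 -1.73,-1.33 | 60 -1.84,-1.17 | 65 -1.93,-1.01 | 70 -2.01,-0.83 | 75 -2.08,-0.66 | 80 -2.13,-0.47 | 85 -2.16,-0.28 | 90 -2.18,-0.10 | 95 -2.18,0.10 | 100 -2.16,0.28 | 105 -2.13,0.47 | 110 -2.08,0.66 | 115 -2.01,0.83 | 120 -1.93,1.01 | 125 -1.84,1.17 | 130 -1.73,1.33 | 135 -1.61,1.47 | 140 -1.47,1.61 | 145 -1.33,1.73 | 150 -1.17,1.84 | 155 -1.01,1.93 | 160 -0.83,2.01 | 165 -0.66,2.08 | 170 -0.47,2.13 | 173 -0.19,1.29 | 175 -0.09,0.87 | 177 -0.06,0.87 | 178.5 -0.03,0.65 | 180 -0.01,0.65 |
```

Bar gripped at the grasp point. Lift to 45° and check forces.

```bash
python3 -m jog '[[[0,0,0,0,0,-0.44,1],[0,0,0,0,-0.03,-0.87,1],[0,0,0,0,-0.1,-1.3,1],[0,0,0,0,-0.24,-1.73,1],[0,0,0,0,-0.47,-2.13,1]]]' 25
python3 -m jog '[[[0,0,0,0,-0.66,-2.08,1],[0,0,0,0,-0.83,-2.01,1],[0,0,0,0,-1.01,-1.93,1],[0,0,0,0,-1.17,-1.84,1],[0,0,0,0,-1.33,-1.73,1]]]'
python3 -m jog '[[[0,0,0,0,-1.47,-1.61,1],[0,0,0,0,0,0,1]]]'
python3 st.py "[.5795+.0732*.151,-.2302+.0732*.9885,.2128]"
```

```text
t: 4.22
tool_pos: [0.5782, -0.2223, 0.1004]
orientation: [-3.132, -0.238, 0.001]
force: [4.3, 3.1, -5.9]
opening: 0.0128
t: 4.63
tool_pos: [0.5707, -0.1745, 0.1985]
orientation: [3.129, 0.236, 0.0]
force: [0.4, -3.7, -3.0]
opening: 0.0129
t: 4.8
tool_pos: [0.5685, -0.1583, 0.2174]
orientation: [3.129, 0.239, 0.002]
force: [-5.2, -6.1, 1.6]
opening: 0.0129
t 4.80 pos [ 0.5685 -0.1583  0.2174] yaw 8.74 zaxis [ 0.002 -0.003 -1.   ] F [-5.2 -6.1  1.6] open 0.0129
to go, tool cm [2.18 0.29 0.46]
```

```bash
python3 -m jog '[[[0,0,0,0,-1.61,-1.47,1],[0,0,0,0,-1.73,-1.33,1],[0,0,0,0,-1.84,-1.17,1],[0,0,0,0,-1.93,-1.01,1],[0,0,0,0,-2.01,-0.83,1]]]'
python3 -m jog '[[[0,0,0,0,-2.08,-0.66,1],[0,0,0,0,-2.13,-0.47,1],[0,0,0,0,-2.16,-0.28,1],[0,0,0,0,-2.18,-0.1,1],[0,0,0,0,-2.18,0.1,1]]]'
python3 -m jog '[[[0,0,0,0,-2.16,0.28,1],[0,0,0,0,-2.13,0.47,1],[0,0,0,0,-2.08,0.66,1],[0,0,0,0,-2.01,0.83,1],[0,0,0,0,-1.93,1.01,1]]]'
python3 -m jog '[[[0,0,0,0,-1.84,1.17,1],[0,0,0,0,-1.73,1.33,1],[0,0,0,0,-1.61,1.47,1],[0,0,0,0,0,0,1]]]'
python3 st.py "[.5795-.4268*.1513,-.2302+.4268*.9885,.2128]"
```

```text
t: 5.22
tool_pos: [0.5557, -0.0707, 0.2753]
orientation: [3.127, 0.234, 0.008]
force: [-0.1, -6.6, 2.6]
opening: 0.0134
t: 5.63
tool_pos: [0.5387, 0.0374, 0.2879]
orientation: [3.13, 0.237, 0.004]
force: [-1.5, -3.4, 3.1]
opening: 0.0128
t: 6.05
tool_pos: [0.5231, 0.1402, 0.2542]
orientation: [3.132, 0.238, 0.004]
force: [1.0, -0.1, 1.2]
opening: 0.0132
t: 6.38
tool_pos: [0.5145, 0.1941, 0.2115]
orientation: [-3.13, -0.242, -0.0]
force: [0.9, 5.7, 1.1]
opening: 0.0133
t 6.38 pos [0.5145 0.1941 0.2115] yaw 8.84 zaxis [ 0.     0.003 -1.   ] F [0.9 5.7 1.1] open 0.0133
to go, tool cm [ 0.01  0.24 -0.13]
```

```bash
python3 -m jog '[[[0,0,0,0,-1.47,1.61,1],[0,0,0,0,-1.33,1.73,1],[0,0,0,0,-1.17,1.84,1],[0,0,0,0,-1.01,1.93,1],[0,0,0,0,-0.83,2.01,1]]]'
python3 -m jog '[[[0,0,0,0,-0.66,2.08,1],[0,0,0,0,-0.47,2.13,1],[0,0,0,0,-0.19,1.29,1],[0,0,0,0,-0.09,0.87,1],[0,0,0,0,-0.06,0.87,1]]]'
python3 -m jog '[[[0,0,0,0,-0.03,0.65,1],[0,0,0,0,-0.01,0.6,1],[0,0,0,0,0,0,1],[0,0,0,0,0,0,1]]]'
python3 st.py "[.5795-.5*.1513,-.2302+.5*.9885,.036]"
```

```text
t: 6.8
tool_pos: [0.5067, 0.2492, 0.1221]
orientation: [-3.132, -0.239, -0.003]
force: [0.6, 1.3, -1.2]
opening: 0.0131
t: 7.22
tool_pos: [0.5045, 0.2638, 0.0494]
orientation: [-3.131, -0.239, -0.002]
force: [-1.2, 7.0, -0.8]
opening: 0.0134
t: 7.55
tool_pos: [0.5043, 0.2641, 0.037]
orientation: [-3.131, -0.239, -0.001]
force: [-0.8, 7.4, -3.5]
opening: 0.0133
t 7.55 pos [0.5043 0.2641 0.037 ] yaw 8.73 zaxis [ 0.001  0.002 -1.   ] F [-0.8  7.4 -3.5] open 0.0133
to go, tool cm [-0.05  0.    0.1 ]
```

```bash
python3 -m jog '[[[0,0,0,0,0,0.3,1],[0,0,0,0,0,0,3.5],[0,0,0,0,0,0,3.5],[0,0,0,0,0,0,3.5],[0,0,0,0,0,-2,3.5]]]'
python3 -m jog '[[[0,0,0,0,0,-4,3.5],[0,0,0,0,0,-4,3.5],[0,0,0,0,0,-4,5.3],[0,0,0,-2.5,-3,-2,5.3],[0,0,0,-2.5,-3,0,5.3]]]'
python3 -m jog '[[[0,0,0,-2.5,-3,0,5.3],[0,0,0,-2.5,-3,0,5.3],[0,0,0,-2.5,-3,0,5.3],[0,0,0,-2.5,-3,0,5.3],[0,0,0,-2,-3,0,5.3]]]'
cat > cases.py <<'E'
from h import *
import sys
P={n:robot.read_camera(n) for n in("side","top")}
for n,p in P.items():
    cv2.imwrite(f"pics/{n}{sys.argv[1]}.png",p["img"][:,:,::-1])
    for l in["case1_mid","plate_bar","board_mark"]:
        ds=robot.pinpoint(p,l)
        print(n,l,[(round(d["confidence"],2),np.round(d["point"]).astype(int).tolist(),atz(p,d["point"],.029 if l[0]=="c" else .05)[:2].round(3).tolist()) for d in ds][:8])
E
python3 cases.py 1; python3 st.py
```

```text
t: 7.97
tool_pos: [0.5016, 0.2616, 0.0504]
orientation: [3.13, 0.238, -0.009]
force: [-0.6, 0.1, -1.5]
opening: 0.0332
t: 8.38
tool_pos: [0.4511, 0.3143, 0.2004]
orientation: [-3.129, -0.232, -0.017]
force: [0.8, 1.6, -0.7]
opening: 0.0502
t: 8.8
tool_pos: [0.3041, 0.4445, 0.1935]
orientation: [-3.132, -0.238, -0.001]
force: [-0.1, 0.7, 0.3]
opening: 0.0532
side case1_mid []
side plate_bar [(0.73, [223, 167], [0.506, 0.274])]
side board_mark [(0.86, [205, 152], [0.454, 0.376])]
top case1_mid [(0.2, [342, 233], [0.56, -0.131])]
top plate_bar [(0.72, [339, 203], [0.632, -0.122]), (0.64, [180, 260], [0.5, 0.264])]
top board_mark [(0.69, [123, 280], [0.455, 0.402])]
t 9.20 pos [0.3069 0.4428 0.1929] yaw 8.61 zaxis [ 0. -0. -1.] F [-0.3 -1.1  0.1] open 0.0528
```

View pics/top1.png

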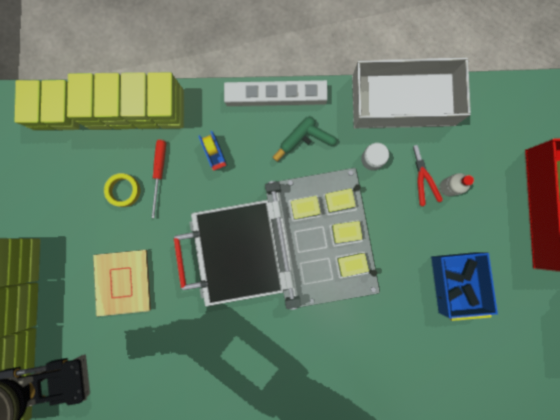

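View pics/side1.png

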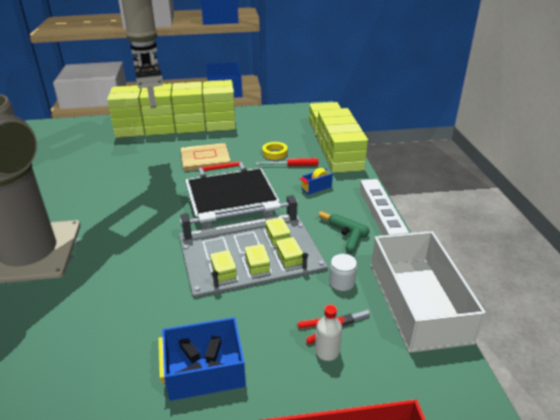

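```bash
cat > seg.py <<'E'
from h import *
def topface(p,c,h=24,dbg=None):
    """bright lime top face near pixel c: minAreaRect"""
    c=np.array(c,int); a,b=np.maximum(c-h,0)
    im=p["img"][b:b+2*h,a:a+2*h]; im=cv2.resize(im,None,fx=4,fy=4,interpolation=cv2.INTER_CUBIC)
    hsv=cv2.cvtColor(im,cv2.COLOR_RGB2HSV).astype(int); H,S,V=hsv[...,0],hsv[...,1],hsv[...,2]
    m=((H>24)&(H<45)&(S>80)); v=V[m]; thr=cv2.threshold(v.astype(np.uint8).reshape(-1,1),0,255,cv2.THRESH_OTSU)[0]
    m2=(m&(V>thr)).astype(np.uint8)
    k,l,st,cc=cv2.connectedComponentsWithStats(m2); i=1+np.argmax(st[1:,4])
    cn=cv2.findContours((l==i).astype(np.uint8),0,1)[0]; cn=max(cn,key=cv2.contourArea)
    r=cv2.minAreaRect(cn); s=lambda q:(np.array(q)+.5)/4-.5+[a,b]
    return s(r[0]),[s(q) for q in cv2.boxPoints(r)],thr
def rect(p,c,z,h=24):
    ctr,box,thr=topface(p,c,h); w=np.array([atz(p,q,z)[:2] for q in box])
    e0,e1=(w[1]-w[0]),(w[2]-w[1]); L=max((e0,e1),key=np.linalg.norm)
    return w.mean(0),np.degrees(np.arctan2(L[1],L[0]))%180,np.linalg.norm(e0),np.linalg.norm(e1),ctr
E
python3 - <<'E'
from seg import *
P={n:robot.read_camera(n) for n in("side","top")}
T=[(306,208),(341,200),(347,232),(353,265)]; S=[(278,229),(288,243),(257,255),(223,260)]
for t,s in zip(T,S):
    r=rect(P["top"],t,.046); q=rect(P["side"],s,.046)
    print("top",np.round(r[0],4),np.round(r[1:4],3)," side",np.round(q[0],4),np.round(q[1:4],3)," tri",tri([ray(P["top"],r[4]),ray(P["side"],q[4])])[0].round(4))
    # grid frame
    c,si=np.cos(np.radians(8.65)),np.sin(np.radians(8.65)); d=r[0]-[.5419,.017]; print("  press frame",(d@[c,si]).round(4),(d@[-si,c]).round(4))
for l in("case1","case1_mid"):
    for n in P: print(n,l,[(round(d["confidence"],2),np.round(d["point"]).tolist(),int(d["pixels"].sum())) for d in robot.masks_of(P[n],l)][:8])
E
```

```text
top [ 0.6251 -0.0394] [1.00828e+02 6.30000e-02 4.30000e-02]  side [ 0.6286 -0.0398] [8.8536e+01 5.7000e-02 7.1000e-02]  tri [ 0.6269 -0.0396  0.0451]
  press frame 0.0738 -0.0683
top [ 0.6417 -0.1255] [1.00974e+02 6.40000e-02 4.30000e-02]  side [ 0.6444 -0.124 ] [9.9625e+01 5.2000e-02 8.4000e-02]  tri [ 0.643  -0.1256  0.0462]
  press frame 0.0772 -0.1559
top [ 0.563  -0.1406] [9.6848e+01 6.3000e-02 4.4000e-02]  side [ 0.5663 -0.1417] [9.2295e+01 5.1000e-02 7.2000e-02]  tri [ 0.5646 -0.1409  0.0446]
  press frame -0.0029 -0.1589
top [ 0.4834 -0.1524] [1.01203e+02 6.30000e-02 4.30000e-02]  side [ 0.4867 -0.1537] [9.5027e+01 5.2000e-02 6.9000e-02]  tri [ 0.485  -0.1527  0.0446]
  press frame -0.0833 -0.1587Traceback (most recent call last):
  File "<stdin>", line 10, in <module>
ValueError: it knows: board_mark, case1_mid, case2_mid, case3_mid, case4_mid, case5_mid, case6_mid, dispenser, driver, glue, gluegun, plate, plate_bar, pliers, press_hinge, tape, tin
```

```bash
cat > mark.py <<'E'
from h import *
from scipy.optimize import least_squares, minimize
P={n:robot.read_camera(n) for n in("top","side")}
roi={"side":(180,143,232,168),"top":(96,252,146,314)}
A={n:cv2.GaussianBlur(cv2.cvtColor(P[n]["img"],cv2.COLOR_RGB2LAB)[:,:,1].astype(np.float32),(0,0),.6) for n in P}
t=np.linspace(-1,1,41)
def pts(x,y,th,sx,sy,z):
    c,s=np.cos(th),np.sin(th); q=np.r_[np.c_[t*sx/2,t*0+sy/2],np.c_[t*sx/2,t*0-sy/2],np.c_[t*0+sx/2,t*sy/2],np.c_[t*0-sx/2,t*sy/2]]
    return np.c_[x+c*q[:,0]-s*q[:,1],y+s*q[:,0]+c*q[:,1],t.repeat(4)*0+z]
def score(n,v):
    uv=np.array([proj(P[n],X) for X in pts(*v)],np.float32)
    return -cv2.remap(A[n],uv[:,0].copy(),uv[:,1].copy(),1).mean()
for n in P:
    b=min((minimize(lambda v:score(n,[v[0],v[1],v[2],s,s-.02,.02]),[.447+i,.418+j,.06],method="Nelder-Mead",options=dict(initial_simplex=[[.447+i,.418+j,.06],[.453+i,.418+j,.06],[.447+i,.424+j,.06],[.447+i,.418+j,.12]])) for s in(.065,.067,.069,.071) for i in(-.004,.004) for j in (-.006,0,.006)),key=lambda r:r.fun)
    print(n,b.x.round(4),np.degrees(b.x[2]).round(2),b.fun)
# joint with height free
f=lambda v:score("top",[v[0],v[1],v[2],.067,.047,v[3]])+score("side",[v[0],v[1],v[2],.067,.047,v[3]])
r=min((minimize(f,[.447,.418+j,.06,.02],method="Nelder-Mead",options=dict(initial_simplex=[[.447,.418+j,.06,.02],[.453,.418+j,.06,.02],[.447,.424+j,.06,.02],[.447,.418+j,.11,.02],[.447,.418+j,.06,.03]])) for j in(-.006,0,.006)),key=lambda r:r.fun); print("joint",r.x.round(4),r.fun)
out=[]
for n in P:
    a,b,c,d=roi[n]; k=7; im=cv2.resize(P[n]["img"][b:d,a:c],None,fx=k,fy=k,interpolation=2)
    for X in pts(*r.x[:3],.067,.047,r.x[3]):
        u=(proj(P[n],X)-[a,b]+.5)*k; cv2.circle(im,tuple(int(q) for q in u),1,(0,0,255),-1)
    out.append(cv2.copyMakeBorder(im,0,440-im.shape[0],0,0,0))
cv2.imwrite("pics/mark.png",np.hstack(out)[:,:,::-1])
print(robot.read_state()["q"])
E
python3 mark.py
```

```text
top [0.4472 0.4197 0.0762] 4.37 -144.3614044189453
side [0.4504 0.4258 0.0904] 5.18 -142.70474243164062
joint [0.4486 0.4176 0.0918 0.0248] -284.99505615234375
[ 8.70703186e-01 -2.18842996e-02  1.69333541e+00 -2.27859387e-05
  1.47024128e+00  2.29089721e+00]
```

View pics/mark.png

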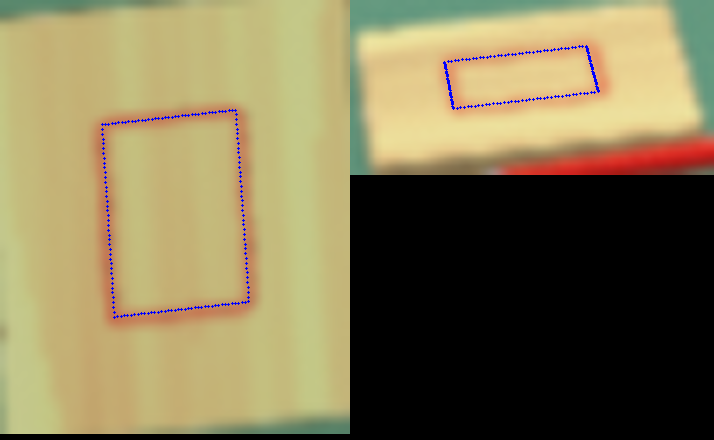

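```bash
python3 -m jog '[[[0,0,-7.03,0,0,0,6],[0,0,-7.03,0,0,0,6],[0,0,-7.03,0,0,0,6],[0,0,-7.03,0,0,0,6],[0,0,-7.03,0,0,0,6]]]' 20
python3 -m jog '[[[0,0,-7.03,0,0,0,6],[0,0,-7.03,0,0,0,6],[0,0,-7.03,0,0,0,6],[0,0,-7.03,0,0,0,6],[0,0,-7.03,0,0,0,6]]]'
python3 -m jog '[[[0,0,-7.03,0,0,0,6],[0,0,-7.03,0,0,0,6],[0,0,-7.03,0,0,0,6],[0,0,0,-3.53,1.54,0,6],[0,0,0,-3.53,1.54,0,6]]]'
python3 -m jog '[[[0,0,0,-3.53,1.54,0,6],[0,0,0,-3.53,1.54,0,6],[0,0,0,-3.53,1.54,0,6],[0,0,0,-3.53,1.54,0,6],[0,0,0,-3.53,1.54,0,6]]]'
python3 -m jog '[[[0,0,0,-3.53,1.54,0,6],[0,0,0,-3.53,1.54,0,6],[0,0,0,-3.53,1.54,0,6],[0,0,0,-3.53,1.54,0,6],[0,0,0,-3.53,1.54,0,6]]]'
python3 -m jog '[[[0,0,0,-3.53,1.54,1,6],[0,0,0,-3.53,1.54,1,6],[0,0,0,-3,1.3,1,6],[0,0,0,0,0,3,6],[0,0,0,0,0,0,6]]]'
python3 st.py "[.626,-.0395,.02]"
```

```text
t: 9.82
tool_pos: [0.306, 0.4434, 0.1927]
orientation: [2.911, 1.181, -0.0]
force: [-0.6, 0.3, -0.5]
opening: 0.06
t: 10.23
tool_pos: [0.306, 0.4434, 0.1927]
orientation: [2.418, 2.005, -0.0]
force: [0.5, -0.6, 0.1]
opening: 0.0601
t: 10.65
tool_pos: [0.3481, 0.3797, 0.1927]
orientation: [-2.012, -2.413, -0.0]
force: [1.0, -0.2, -0.0]
opening: 0.0595
t: 11.07
tool_pos: [0.4561, 0.2173, 0.193]
orientation: [2.017, 2.408, 0.001]
force: [0.6, 0.6, 0.2]
opening: 0.0601
t: 11.48
tool_pos: [0.5628, 0.0568, 0.1929]
orientation: [2.018, 2.408, 0.0]
force: [0.5, 0.5, 0.8]
opening: 0.0604
t: 11.9
tool_pos: [0.6201, -0.0344, 0.1267]
orientation: [-2.017, -2.4, 0.007]
force: [-1.3, -0.6, -2.1]
opening: 0.0601
t 11.90 pos [ 0.6201 -0.0344  0.1267] yaw 99.90 zaxis [-0.008  0.001 -1.   ] F [-1.3 -0.6 -2.1] open 0.0601
to go, tool cm [-0.63  0.58 10.66]
```

```bash
python3 -m jog '[[[0,0,0,-0.3,0.3,2,6],[0,0,0,-0.2,0.2,2,6],[0,0,0,0,0,1,6],[0,0,0,0,0,0,6]]]'
python3 st.py "[.626,-.0395,.02]"
```

```text
t: 12.23
tool_pos: [0.6262, -0.0355, 0.0802]
orientation: [-2.014, -2.405, 0.004]
force: [-1.0, 0.2, -0.2]
opening: 0.0599
t 12.23 pos [ 0.6262 -0.0355  0.0802] yaw 100.13 zaxis [-0.005  0.001 -1.   ] F [-1.   0.2 -0.2] open 0.0599
to go, tool cm [-0.4  -0.06  6.02]
```

```bash
python3 -m jog '[[[0,0,0,-0.2,0,2,6],[0,0,0,-0.2,0,2,6],[0,0,0,0,0,1.2,6],[0,0,0,0,0,0.8,6],[0,0,0,0,0,0,6]]]'
python3 -m jog '[[[0,0,0,0,0,0,3.5],[0,0,0,0,0,0,3.5],[0,0,0,0,0,0,3.5],[0,0,0,0,0,0,3.5]]]' 20
python3 st.py "[.626,-.0395,.02]"
```

```text
t: 12.65
tool_pos: [0.628, -0.0397, 0.0215]
orientation: [-2.015, -2.407, 0.002]
force: [-0.9, -0.9, 0.3]
opening: 0.0598
t: 12.98
tool_pos: [0.6302, -0.0402, 0.0243]
orientation: [2.016, 2.407, 0.002]
force: [-0.8, 0.3, 4.6]
opening: 0.046
t 12.98 pos [ 0.6302 -0.0402  0.0243] yaw 100.11 zaxis [ 0.002 -0.    -1.   ] F [-0.8  0.3  4.6] open 0.0460
to go, tool cm [ 0.14 -0.41  0.43]
```

```bash
python3 -m jog '[[[0,0,0,0,0,-1,3.5],[0,0,0,0,0,-3,3.5],[0,0,-7.06,0,0,-3.5,3.5],[0,0,-7.06,0,0,-3.5,3.5],[0,0,-7.06,0,0,-3,3.5]]]' 25
python3 -m jog '[[[0,0,-7.06,0,0,0,3.5],[0,0,-7.06,0,0,0,3.5],[0,0,-7.06,0,0,0,3.5],[0,0,-7.06,0,0,0,3.5],[0,0,-7.06,0,0,0,3.5]]]'
python3 -m jog '[[[0,0,-7.06,0,0,0,3.5],[0,0,-7.06,0,0,0,3.5],[0,0,-7.06,0,0,0,3.5],[0,0,-7.06,0,0,0,3.5],[0,0,0,0.5,1.6,0,3.5]]]'
python3 -m jog '[[[0,0,0,1.09,3.64,0,3.5],[0,0,0,1.09,3.64,0,3.5],[0,0,0,1.09,3.64,0,3.5],[0,0,0,1.09,3.64,0,3.5],[0,0,0,1.09,3.64,0,3.5]]]'
python3 -m jog '[[[0,0,0,1.09,3.64,0,3.5],[0,0,0,1.09,3.64,0,3.5],[0,0,0,1.09,3.64,0,3.5],[0,0,0,1.09,3.64,0,3.5],[0,0,0,1.09,3.64,0,3.5]]]'
python3 -m jog '[[[0,0,0,1.09,3.64,0,3.5],[0,0,0,1.09,3.64,0,3.5],[0,0,0,0.5,1.6,0,3.5],[0,0,0,0,0,2,3.5],[0,0,0,0,0,0,3.5]]]'
python3 st.py "[.448,.4195,.032]"
```

```text
t: 13.4
tool_pos: [0.6295, -0.0402, 0.1662]
orientation: [1.531, 2.741, 0.001]
force: [0.3, 1.0, 0.0]
opening: 0.0461
t: 13.82
tool_pos: [0.6292, -0.0402, 0.1638]
orientation: [0.628, 3.078, 0.0]
force: [0.1, -0.7, -1.6]
opening: 0.0459
t: 14.23
tool_pos: [0.6234, -0.0267, 0.1636]
orientation: [-0.142, 3.137, -0.002]
force: [0.7, 0.6, -1.2]
opening: 0.0458
t: 14.65
tool_pos: [0.5519, 0.1541, 0.1635]
orientation: [-0.127, 3.139, 0.001]
force: [1.3, 0.1, -1.6]
opening: 0.0461
t: 15.07
tool_pos: [0.482, 0.331, 0.1637]
orientation: [-0.128, 3.138, 0.001]
force: [-0.5, -0.0, -0.7]
opening: 0.0457
t: 15.48
tool_pos: [0.4466, 0.4158, 0.1402]
orientation: [0.132, -3.136, 0.003]
force: [-0.5, -0.7, -2.2]
opening: 0.046
t 15.48 pos [0.4466 0.4158 0.1402] yaw -175.16 zaxis [-0.003 -0.002 -1.   ] F [-0.5 -0.7 -2.2] open 0.0460
to go, tool cm [-0.21  0.38 10.82]
```

```bash
python3 -m jog '[[[0,0,0,-0.15,0.2,3,3.5],[0,0,0,-0.15,0.15,3,3.5],[0,0,0,0,0,2,3.5],[0,0,0,0,0,1,3.5],[0,0,0,0,0,0,3.5]]]'
python3 st.py "[.4494,.4195,.032]"
```

```text
t: 15.9
tool_pos: [0.4503, 0.4169, 0.0501]
orientation: [0.129, -3.134, 0.005]
force: [-0.1, -0.4, -0.3]
opening: 0.0456
t 15.90 pos [0.4503 0.4169 0.0501] yaw -175.29 zaxis [-0.004 -0.003 -1.   ] F [-0.1 -0.4 -0.3] open 0.0456
to go, tool cm [0.06 0.27 1.81]
```

```bash
python3 -m jog '[[[0,0,0,0,0.2,0.7,3.5],[0,0,0,0,0.07,0.6,3.5],[0,0,0,0,0,0.3,3.5],[0,0,0,0,0,0,3.5]]]'
python3 st.py "[.4494,.4195,.032]"
```

```text
t: 16.23
tool_pos: [0.452, 0.4216, 0.037]
orientation: [-0.132, 3.139, 0.0]
force: [-0.4, 0.6, -0.7]
opening: 0.0461
t 16.23 pos [0.452  0.4216 0.037 ] yaw -175.18 zaxis [ 0.  0. -1.] F [-0.4  0.6 -0.7] open 0.0461
to go, tool cm [ 0.28 -0.19  0.5 ]
```

```bash
python3 -m jog '[[[0,0,0,0.2,-0.15,0.3,3.5],[0,0,0,0,0,0.15,3.5],[0,0,0,0,0,0,3.5],[0,0,0,0,0,0,3.5]]]'
python3 st.py "[.4494,.4195,.032]"
```

```text
t: 16.57
tool_pos: [0.4501, 0.4199, 0.0325]
orientation: [-0.132, 3.139, 0.0]
force: [0.6, 0.2, -0.5]
opening: 0.0459
t 16.57 pos [0.4501 0.4199 0.0325] yaw -175.17 zaxis [ 0.  0. -1.] F [ 0.6  0.2 -0.5] open 0.0459
to go, tool cm [ 0.08 -0.03  0.05]
```

```bash
python3 -m jog '[[[0,0,0,0.05,0,0.1,3.5],[0,0,0,0,0,0.1,3.5],[0,0,0,0,0,0.1,3.5],[0,0,0,0,0,0,3.5],[0,0,0,0,0,0,3.5]]]'
python3 st.py "[.4494,.4195,.032]"
```

```text
t: 16.98
tool_pos: [0.4502, 0.42, 0.0323]
orientation: [-0.132, 3.138, 0.0]
force: [-7.5, -7.8, 20.3]
opening: 0.0457
t 16.98 pos [0.4502 0.42   0.0323] yaw -175.17 zaxis [ 0.001  0.    -1.   ] F [-7.5 -7.8 20.3] open 0.0457
to go, tool cm [ 0.09 -0.04  0.03]
```

```bash
python3 -m jog '[[[0,0,0,0,0,-0.2,3.5],[0,0,0,0,0,0,6],[0,0,0,0,0,0,6],[0,0,0,0,0,0,6],[0,0,0,0,0,-1,6]]]'
python3 -m jog '[[[0,0,0,0,0,-3,6],[0,0,0,0,0,-4,6],[0,0,7.06,0,0,-4,6],[0,0,7.06,0,0,-4,6],[0,0,7.06,0,0,0,6]]]'
cat > rem.py <<'E'
from seg import *
import sys
p=robot.read_camera("top")
for c in eval(sys.argv[1]):
    r=rect(p,c,.046); print("case",np.round(r[0]+[.0015,0],4),"yaw %.1f size %.3f %.3f"%r[1:4],r[4].round(1))
E
python3 rem.py "[(341,200),(347,232),(353,265)]"; python3 st.py "[.6425,-.1255,.02]"
```

```text
t: 17.4
tool_pos: [0.448, 0.4186, 0.0389]
orientation: [0.132, -3.135, 0.004]
force: [0.6, -0.4, -0.1]
opening: 0.0599
t: 17.82
tool_pos: [0.4532, 0.4228, 0.2029]
orientation: [0.454, 3.098, 0.017]
force: [0.1, 0.6, 1.5]
opening: 0.0599
case [ 0.6431 -0.1255] yaw 101.2 size 0.063 0.043 [340.1 199.5]
case [ 0.5644 -0.1406] yaw 97.0 size 0.063 0.044 [347.1 231.6]
case [ 0.4849 -0.1524] yaw 101.2 size 0.063 0.043 [353.  264.6]
t 17.87 pos [0.4524 0.4221 0.1989] yaw 162.75 zaxis [ 0.009  0.007 -1.   ] F [-0.8 -0.1 -0.2] open 0.0602
to go, tool cm [-34.29 -46.83  17.67]
```

```bash
python3 -m jog '[[[0,0,7.06,0,0,0,6],[0,0,7.06,0,0,0,6],[0,0,7.06,0,0,0,6],[0,0,7.06,0,0,0,6],[0,0,7.06,0,0,0,6]]]'
python3 -m jog '[[[0,0,7.06,0,0,0,6],[0,0,7.06,0,0,0,6],[0,0,7.06,0,0,0,6],[0,0,7.06,0,0,0,6],[0,0,0,-3.8,0.63,0,6]]]'
python3 -m jog '[[[0,0,0,-3.8,0.63,0,6],[0,0,0,-3.8,0.63,0,6],[0,0,0,-3.8,0.63,0,6],[0,0,0,-3.8,0.63,0,6],[0,0,0,-3.8,0.63,0,6]]]'
python3 -m jog '[[[0,0,0,-3.8,0.63,0,6],[0,0,0,-3.8,0.63,0,6],[0,0,0,-3.8,0.63,0,6],[0,0,0,-3.8,0.63,0,6],[0,0,0,-3.8,0.63,0,6]]]'
python3 -m jog '[[[0,0,0,-3.8,0.63,0,6],[0,0,0,-3.8,0.63,0,6],[0,0,0,-3.8,0.63,2,6],[0,0,0,-3.8,0.63,2,6],[0,0,0,0,0,3,6]]]'
python3 -m jog '[[[0,0,0,0,0,3,6],[0,0,0,0,0,0,6],[0,0,0,0,0,0,6],[0,0,0,0,0,0,6]]]'
python3 st.py "[.6428,-.1255,.02]"
python3 - <<'E'
from seg import *
P={n:robot.read_camera(n) for n in("top","side")}
r=rect(P["top"],proj(P["top"],[.448,.4195,.054]),.054); print("placed",np.round(r[0],4),r[1:4])
cv2.imwrite("pics/p1.png",np.hstack([cv2.resize(P["top"]["img"][240:330,80:170],(400,400),interpolation=2),cv2.resize(P["side"]["img"][110:180,165:245],(400,400),interpolation=2)])[:,:,::-1])
E
```

```text
t: 18.28
tool_pos: [0.4489, 0.4193, 0.1902]
orientation: [-1.372, -2.825, 0.003]
force: [0.4, 0.3, -0.3]
opening: 0.0601
t: 18.7
tool_pos: [0.4598, 0.3872, 0.1902]
orientation: [-2.021, -2.402, 0.001]
force: [-0.3, 0.5, 0.6]
opening: 0.0599
t: 19.12
tool_pos: [0.5263, 0.2001, 0.1904]
orientation: [-2.012, -2.411, 0.002]
force: [0.2, -0.5, -0.8]
opening: 0.06
t: 19.53
tool_pos: [0.5908, 0.0187, 0.1905]
orientation: [-2.012, -2.411, 0.001]
force: [0.8, 1.2, -0.0]
opening: 0.0601
t: 19.95
tool_pos: [0.6438, -0.129, 0.1241]
orientation: [2.015, 2.403, 0.0]
force: [0.6, -0.2, 0.4]
opening: 0.0596
t: 20.28
tool_pos: [0.642, -0.1215, 0.0941]
orientation: [2.015, 2.41, 0.0]
force: [-0.0, 0.2, 0.8]
opening: 0.0597
t 20.28 pos [ 0.642  -0.1215  0.0941] yaw 100.21 zaxis [ 0.001 -0.    -1.   ] F [-0.   0.2  0.8] open 0.0597
to go, tool cm [-0.4   0.01  7.41]
placed [0.45   0.3872] (np.float64(1.1774453650762382), np.float64(0.0443047623591402), np.float64(0.11264830558838727))
```

View pics/p1.png

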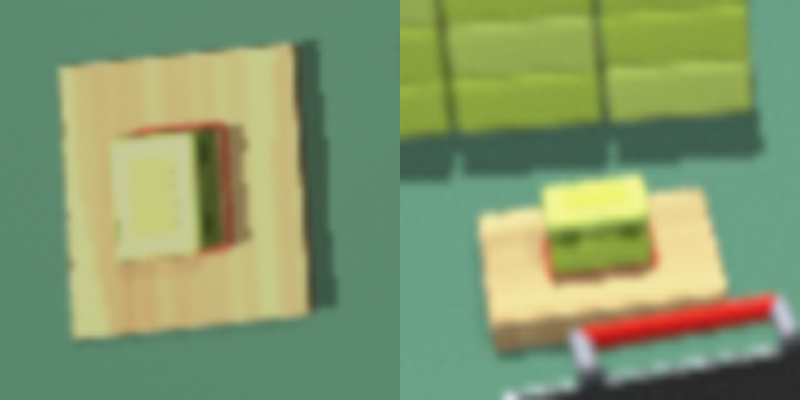

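```bash
python3 -m jog '[[[0,0,0,-0.2,0,2,6],[0,0,0,-0.15,0,2,6],[0,0,0,0,0,2,6],[0,0,0,0,0,1,6],[0,0,0,0,0,0.2,6]]]'
python3 -m jog '[[[0,0,0,0,0,0,6],[0,0,0,0,0,0,3.5],[0,0,0,0,0,0,3.5],[0,0,0,0,0,0,3.5],[0,0,0,0,0,0,3.5]]]' 20
python3 st.py "[.6428,-.1255,.022]"
```

```text
t: 20.8
tool_pos: [0.6415, -0.1247, 0.02]
orientation: [-2.015, -2.408, 0.001]
force: [-0.2, -0.1, 0.3]
opening: 0.0601
t: 21.22
tool_pos: [0.6435, -0.1256, 0.0228]
orientation: [2.015, 2.407, 0.002]
force: [-1.3, 0.8, 5.4]
opening: 0.0462
t 21.22 pos [ 0.6435 -0.1256  0.0228] yaw 100.12 zaxis [ 0.003 -0.001 -1.   ] F [-1.3  0.8  5.4] open 0.0462
to go, tool cm [ 0.02 -0.07  0.08]
```

```bash
python3 -m jog '[[[0,0,0,0,0,-1,3.5],[0,0,0,0,0,-3,3.5],[0,0,-7.06,0,0,-3.5,3.5],[0,0,-7.06,0,0,-3.5,3.5],[0,0,-7.06,0,0,-3.5,3.5]]]' 25
python3 -m jog '[[[0,0,-7.06,0,0,0,3.5],[0,0,-7.06,0,0,0,3.5],[0,0,-7.06,0,0,0,3.5],[0,0,-7.06,0,0,0,3.5],[0,0,-7.06,0,0,0,3.5]]]'
python3 -m jog '[[[0,0,-7.06,0,0,0,3.5],[0,0,-7.06,0,0,0,3.5],[0,0,-7.06,0,0,0,3.5],[0,0,-7.06,0,0,0,3.5],[0,0,0,0.5,1.9,0,3.5]]]'
python3 -m jog '[[[0,0,0,0.99,3.73,0,3.5],[0,0,0,0.99,3.73,0,3.5],[0,0,0,0.99,3.73,0,3.5],[0,0,0,0.99,3.73,0,3.5],[0,0,0,0.99,3.73,0,3.5]]]'
python3 -m jog '[[[0,0,0,0.99,3.73,0,3.5],[0,0,0,0.99,3.73,0,3.5],[0,0,0,0.99,3.73,0,3.5],[0,0,0,0.99,3.73,0,3.5],[0,0,0,0.99,3.73,0,3.5]]]'
python3 -m jog '[[[0,0,0,0.99,3.73,0,3.5],[0,0,0,0.99,3.73,0,3.5],[0,0,0,0.99,3.73,0,3.5],[0,0,0,0.99,3.73,0,3.5],[0,0,0,0.5,1.8,0,3.5]]]'
python3 -m jog '[[[0,0,0,0,0,2,3.5],[0,0,0,0,0,2,3.5],[0,0,0,0,0,1,3.5],[0,0,0,0,0,0,3.5],[0,0,0,0,0,0,3.5]]]'
python3 st.py "[.4485,.4195,.065]"
```

```text
t: 21.63
tool_pos: [0.6415, -0.1251, 0.1676]
orientation: [-1.531, -2.742, 0.0]
force: [1.0, -0.7, -1.2]
opening: 0.0459
t: 22.05
tool_pos: [0.6419, -0.1252, 0.1664]
orientation: [-0.628, -3.078, 0.0]
force: [0.1, -0.2, -1.4]
opening: 0.0459
t: 22.47
tool_pos: [0.6358, -0.1094, 0.1663]
orientation: [-0.143, 3.138, -0.002]
force: [1.3, -0.2, -1.3]
opening: 0.0457
t: 22.88
tool_pos: [0.5695, 0.0763, 0.1664]
orientation: [-0.132, 3.139, 0.0]
force: [0.3, -0.2, -1.5]
opening: 0.0454
t: 23.3
tool_pos: [0.5045, 0.2581, 0.1666]
orientation: [-0.132, 3.138, 0.0]
force: [1.6, 0.6, -1.6]
opening: 0.0458
t: 23.72
tool_pos: [0.4447, 0.4231, 0.1665]
orientation: [0.136, -3.138, -0.002]
force: [0.3, -0.0, -1.8]
opening: 0.0458
t: 24.13
tool_pos: [0.4467, 0.4188, 0.1156]
orientation: [0.132, -3.137, 0.002]
force: [0.9, 0.0, -1.0]
opening: 0.0461
t 24.13 pos [0.4467 0.4188 0.1156] yaw -175.20 zaxis [-0.001 -0.001 -1.   ] F [ 0.9  0.  -1. ] open 0.0461
to go, tool cm [-0.19  0.06  5.06]
```

```bash
python3 -m jog '[[[0,0,0,-0.15,0.05,2,3.5],[0,0,0,0,0,1.4,3.5],[0,0,0,0,0,0.7,3.5],[0,0,0,0,0,0.4,3.5],[0,0,0,0,0,0,3.5]]]'
python3 -m jog '[[[0,0,0,0,0,0,3.5],[0,0,0,0,0,0,3.5]]]'
python3 st.py "[.4485,.4195,.065]"
```

```text
t: 24.55
tool_pos: [0.4481, 0.4194, 0.07]
orientation: [0.132, -3.137, 0.002]
force: [-0.3, 0.1, -1.1]
opening: 0.0458
t: 24.72
tool_pos: [0.449, 0.4204, 0.0719]
orientation: [-0.132, 3.138, 0.001]
force: [0.2, 1.3, -1.4]
opening: 0.0456
t 24.72 pos [0.449  0.4204 0.0719] yaw -175.17 zaxis [ 0.001  0.001 -1.   ] F [ 0.2  1.3 -1.4] open 0.0456
to go, tool cm [ 0.06 -0.08  0.68]
```

```bash
python3 -m jog '[[[0,0,0,0.05,-0.05,0.3,3.5],[0,0,0,0,0,0.2,3.5],[0,0,0,0,0,0,3.5],[0,0,0,0,0,0,3.5]]]'
python3 -m jog '[[[0,0,0,0,0,0.15,3.5],[0,0,0,0,0,0,3.5],[0,0,0,0,0,0,3.5]]]'
python3 st.py "[.4485,.4195,.065]"
```

```text
t: 25.05
tool_pos: [0.4479, 0.4194, 0.0658]
orientation: [0.132, -3.139, 0.0]
force: [0.4, -0.2, -1.3]
opening: 0.0456
t: 25.3
tool_pos: [0.4483, 0.4197, 0.0647]
orientation: [-0.132, 3.138, 0.001]
force: [-0.8, 0.0, 1.2]
opening: 0.046
t 25.30 pos [0.4483 0.4197 0.0647] yaw -175.17 zaxis [ 0.  0. -1.] F [-0.8  0.   1.2] open 0.0460
to go, tool cm [-0.02 -0.02 -0.03]
```

```bash
python3 -m jog '[[[0,0,0,0,0,0,6],[0,0,0,0,0,0,6],[0,0,0,0,0,0,6],[0,0,0,0,0,-1,6],[0,0,0,0,0,-3,6]]]'
python3 -m jog '[[[0,0,0,0,0,-4,6],[0,0,0,0,0,-4,6],[0,0,6.75,0,0,-1,6],[0,0,6.75,0,0,0,6],[0,0,6.75,0,0,0,6]]]'
python3 rem.py "[(347,232),(353,265)]"
python3 -m jog '[[[0,0,6.75,0,0,0,6],[0,0,6.75,0,0,0,6],[0,0,6.75,0,0,0,6],[0,0,6.75,0,0,0,6],[0,0,6.75,0,0,0,6]]]'
python3 -m jog '[[[0,0,6.75,0,0,0,6],[0,0,6.75,0,0,0,6],[0,0,6.75,0,0,0,6],[0,0,6.75,0,0,0,6],[0,0,6.75,0,0,0,6]]]'
python3 st.py "[.5644,-.1406,.022]"
```

```text
t: 25.72
tool_pos: [0.4451, 0.4171, 0.0998]
orientation: [0.132, -3.131, 0.008]
force: [0.1, 0.2, -0.3]
opening: 0.0597
t: 26.13
tool_pos: [0.4491, 0.4203, 0.1977]
orientation: [0.43, 3.109, 0.005]
force: [-0.1, -0.1, -0.2]
opening: 0.0601
case [ 0.5644 -0.1406] yaw 97.1 size 0.063 0.044 [347.2 231.6]
case [ 0.4849 -0.1525] yaw 101.1 size 0.063 0.043 [353.  264.6]
t: 26.6
tool_pos: [0.4479, 0.4194, 0.1947]
orientation: [-1.311, -2.855, 0.0]
force: [0.5, -0.0, -0.2]
opening: 0.0598
t: 27.02
tool_pos: [0.448, 0.4194, 0.1947]
orientation: [-2.083, -2.352, 0.0]
force: [0.1, -0.0, 0.2]
opening: 0.0599
t 27.02 pos [0.448  0.4194 0.1947] yaw 96.93 zaxis [-0. -0. -1.] F [ 0.1 -0.   0.2] open 0.0599
to go, tool cm [-57.     4.81  17.27]
```

```bash

python3 -m jog '[[[0,0,0,-3.8,0.32,0,6],[0,0,0,-3.8,0.32,0,6],[0,0,0,-3.8,0.32,0,6],[0,0,0,-3.8,0.32,0,6],[0,0,0,-3.8,0.32,0,6]]]'
python3 -m jog '[[[0,0,0,-3.8,0.32,0,6],[0,0,0,-3.8,0.32,0,6],[0,0,0,-3.8,0.32,0,6],[0,0,0,-3.8,0.32,0,6],[0,0,0,-3.8,0.32,0,6]]]'
python3 -m jog '[[[0,0,0,-3.8,0.32,0,6],[0,0,0,-3.8,0.32,0,6],[0,0,0,-3.8,0.32,0,6],[0,0,0,-3.8,0.32,2,6],[0,0,0,-3.8,0.32,3,6]]]'
python3 -m jog '[[[0,0,0,0,0,3,6],[0,0,0,0,0,2,6],[0,0,0,0,0,0,6],[0,0,0,0,0,0,6]]]'
python3 st.py "[.5644,-.1406,.022]"
python3 - <<'E'
from seg import *
P={n:robot.read_camera(n) for n in("top","side")}
cv2.imwrite("pics/p2.png",np.hstack([cv2.resize(P["top"]["img"][240:330,80:170],(400,400),interpolation=2),cv2.resize(P["side"]["img"][110:180,165:245],(400,400),interpolation=2)])[:,:,::-1])
E
```

```text
t: 27.43
tool_pos: [0.4872, 0.2313, 0.1948]
orientation: [2.076, 2.358, 0.0]
force: [0.9, 0.4, 0.6]
opening: 0.0599
t: 27.85
tool_pos: [0.5266, 0.0445, 0.195]
orientation: [2.076, 2.358, 0.001]
force: [0.1, -0.4, 0.2]
opening: 0.06
t: 28.27
tool_pos: [0.5668, -0.137, 0.1524]
orientation: [2.073, 2.352, 0.004]
force: [1.1, 0.1, -0.3]
opening: 0.0603
t: 28.6
tool_pos: [0.5634, -0.1335, 0.0984]
orientation: [-2.076, -2.354, 0.002]
force: [-1.0, 0.1, 1.5]
opening: 0.0599
t 28.60 pos [ 0.5634 -0.1335  0.0984] yaw 97.17 zaxis [-0.003  0.001 -1.   ] F [-1.   0.1  1.5] open 0.0599
to go, tool cm [-0.73  0.03  7.64]
```

View pics/p2.png

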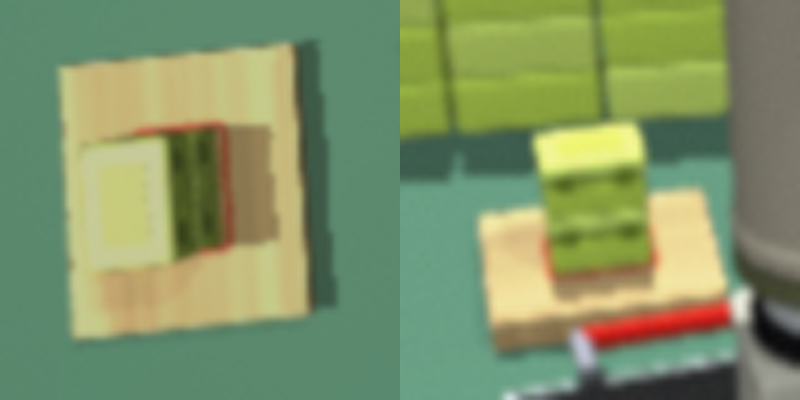

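```bash
python3 -m jog '[[[0,0,0,-0.35,0,2,6],[0,0,0,-0.2,0,2,6],[0,0,0,0,0,2,6],[0,0,0,0,0,1,6],[0,0,0,0,0,0.5,6]]]'
python3 -m jog '[[[0,0,0,0,0,0,6],[0,0,0,0,0,0,6]]]'
python3 st.py "[.5644,-.1406,.022]"
```

```text
t: 29.12
tool_pos: [0.5654, -0.1388, 0.0243]
orientation: [2.079, 2.356, 0.0]
force: [-0.0, -0.1, 0.3]
opening: 0.0602
t: 29.28
tool_pos: [0.5663, -0.1393, 0.0258]
orientation: [2.078, 2.354, 0.001]
force: [0.1, -0.2, -0.5]
opening: 0.0602
t 29.28 pos [ 0.5663 -0.1393  0.0258] yaw 97.12 zaxis [ 0.002 -0.001 -1.   ] F [ 0.1 -0.2 -0.5] open 0.0602
to go, tool cm [-0.11 -0.2   0.38]
```

```bash
python3 -m jog '[[[0,0,0,-0.1,-0.1,0.3,6],[0,0,0,0,0,0,3.5],[0,0,0,0,0,0,3.5],[0,0,0,0,0,0,3.5],[0,0,0,0,0,0,3.5]]]' 20
python3 st.py "[.5644,-.1406,.022]"
```

```text
t: 29.7
tool_pos: [0.5648, -0.1405, 0.0219]
orientation: [2.08, 2.354, 0.001]
force: [-0.3, 0.2, 2.6]
opening: 0.0462
t 29.70 pos [ 0.5648 -0.1405  0.0219] yaw 97.08 zaxis [ 0.001 -0.    -1.   ] F [-0.3  0.2  2.6] open 0.0462
to go, tool cm [-0.   -0.04 -0.01]
```

```bash
python3 -m jog '[[[0,0,0,0,0,-1,3.5],[0,0,0,0,0,-3,3.5],[0,0,-6.75,0,0,-4,3.5],[0,0,-6.75,0,0,-4,3.5],[0,0,-6.75,0,0,-3.5,3.5]]]' 25
python3 -m jog '[[[0,0,-6.75,0,0,0,3.5],[0,0,-6.75,0,0,0,3.5],[0,0,-6.75,0,0,0,3.5],[0,0,-6.75,0,0,0,3.5],[0,0,-6.75,0,0,0,3.5]]]'
python3 -m jog '[[[0,0,-6.75,0,0,0,3.5],[0,0,-6.75,0,0,0,3.5],[0,0,-6.75,0,0,0,3.5],[0,0,-6.75,0,0,0,3.5],[0,0,-6.75,0.2,1.9,0,3.5]]]'
python3 -m jog '[[[0,0,0,0.46,3.78,0,3.5],[0,0,0,0.46,3.78,0,3.5],[0,0,0,0.46,3.78,0,3.5],[0,0,0,0.46,3.78,0,3.5],[0,0,0,0.46,3.78,0,3.5]]]'
python3 -m jog '[[[0,0,0,0.46,3.78,0,3.5],[0,0,0,0.46,3.78,0,3.5],[0,0,0,0.46,3.78,0,3.5],[0,0,0,0.46,3.78,0,3.5],[0,0,0,0.46,3.78,0,3.5]]]'
python3 -m jog '[[[0,0,0,0.46,3.78,0,3.5],[0,0,0,0.46,3.78,0,3.5],[0,0,0,0.46,3.78,0,3.5],[0,0,0,0.46,3.78,0,3.5],[0,0,0,0.2,1.8,0,3.5]]]'
python3 -m jog '[[[0,0,0,0,0,2,3.5],[0,0,0,0,0,1,3.5],[0,0,0,0,0,0,3.5],[0,0,0,0,0,0,3.5],[0,0,0,0,0,0,3.5]]]'
python3 st.py "[.4485,.4195,.098]"
```

```text
t: 30.12
tool_pos: [0.5643, -0.1403, 0.1793]
orientation: [1.626, 2.687, 0.0]
force: [0.8, 0.7, -1.1]
opening: 0.0457
t: 30.53
tool_pos: [0.5642, -0.1403, 0.1769]
orientation: [0.776, 3.044, 0.0]
force: [-0.5, 0.2, -1.7]
opening: 0.0457
t: 30.95
tool_pos: [0.5629, -0.1235, 0.1768]
orientation: [-0.138, 3.138, -0.002]
force: [0.4, 0.6, -0.8]
opening: 0.0458
t: 31.37
tool_pos: [0.5234, 0.0666, 0.1769]
orientation: [-0.132, 3.138, 0.0]
force: [0.7, 0.2, -1.7]
opening: 0.0458
t: 31.78
tool_pos: [0.4845, 0.2532, 0.177]
orientation: [-0.132, 3.138, 0.0]
force: [-0.1, -0.3, -0.7]
opening: 0.0458
t: 32.2
tool_pos: [0.4489, 0.4223, 0.1768]
orientation: [0.136, -3.138, -0.002]
force: [-0.6, 0.6, -1.3]
opening: 0.0457
t: 32.62
tool_pos: [0.4512, 0.4177, 0.1469]
orientation: [-0.131, 3.139, -0.0]
force: [0.3, 0.5, -1.1]
opening: 0.0459
t 32.62 pos [0.4512 0.4177 0.1469] yaw -175.23 zaxis [ 0. -0. -1.] F [ 0.3  0.5 -1.1] open 0.0459
to go, tool cm [0.26 0.2  4.89]
```

```bash
python3 -m jog '[[[0,0,0,0.2,0.15,1.5,3.5],[0,0,0,0,0,1.5,3.5],[0,0,0,0,0,0.8,3.5],[0,0,0,0,0,0.4,3.5],[0,0,0,0,0,0,3.5]]]'
python3 -m jog '[[[0,0,0,0,0,0,3.5],[0,0,0,0,0,0,3.5],[0,0,0,0,0,0,3.5]]]'
python3 st.py "[.4485,.4195,.098]"
```

```text
t: 33.03
tool_pos: [0.4486, 0.419, 0.1038]
orientation: [0.131, -3.138, 0.001]
force: [-0.1, 0.6, -0.7]
opening: 0.0461
t: 33.28
tool_pos: [0.4493, 0.4201, 0.1054]
orientation: [-0.132, 3.137, 0.002]
force: [0.3, 1.2, -0.8]
opening: 0.0458
t 33.28 pos [0.4493 0.4201 0.1054] yaw -175.18 zaxis [ 0.001  0.001 -1.   ] F [ 0.3  1.2 -0.8] open 0.0458
to go, tool cm [ 0.09 -0.05  0.74]
```

```bash
python3 -m jog '[[[0,0,0,0.05,-0.05,0.35,3.5],[0,0,0,0,0,0.2,3.5],[0,0,0,0,0,0,3.5],[0,0,0,0,0,0,3.5]]]'
python3 -m jog '[[[0,0,0,0,0,0.15,3.5],[0,0,0,0,0,0,3.5],[0,0,0,0,0,0,3.5]]]'
python3 st.py "[.4485,.4195,.098]"
```

```text
t: 33.62
tool_pos: [0.448, 0.419, 0.0984]
orientation: [0.132, -3.138, 0.001]
force: [-0.1, -0.0, -0.4]
opening: 0.0458
t: 33.87
tool_pos: [0.4485, 0.4194, 0.0979]
orientation: [-0.132, 3.138, 0.001]
force: [-0.6, -0.9, 4.0]
opening: 0.0459
t 33.87 pos [0.4485 0.4194 0.0979] yaw -175.17 zaxis [ 0.001  0.    -1.   ] F [-0.6 -0.9  4. ] open 0.0459
to go, tool cm [-0.    0.01 -0.01]
```

```bash
python3 -m jog '[[[0,0,0,0,0,0,6],[0,0,0,0,0,0,6],[0,0,0,0,0,0,6],[0,0,0,0,0,-1,6],[0,0,0,0,0,-3,6]]]'
python3 -m jog '[[[0,0,0,0,0,-4,6],[0,0,0,0,0,-3,6],[0,0,6.98,0,0,0,6],[0,0,6.98,0,0,0,6],[0,0,6.98,0,0,0,6]]]'
python3 rem.py "[(353,265)]"
python3 -m jog '[[[0,0,6.98,0,0,0,6],[0,0,6.98,0,0,0,6],[0,0,6.98,0,0,0,6],[0,0,6.98,0,0,0,6],[0,0,6.98,0,0,0,6]]]'
python3 -m jog '[[[0,0,6.98,0,0,0,6],[0,0,6.98,0,0,0,6],[0,0,6.98,0,0,0,6],[0,0,6.98,0,0,0,6],[0,0,0,0,0,0,6]]]'
python3 st.py "[.485,-.1525,.022]"
```

```text
t: 34.28
tool_pos: [0.4454, 0.4169, 0.1326]
orientation: [0.132, -3.131, 0.008]
force: [-0.8, 0.3, -1.3]
opening: 0.0599
t: 34.7
tool_pos: [0.4487, 0.4196, 0.2093]
orientation: [0.449, 3.108, 0.003]
force: [-0.6, 0.2, 0.7]
opening: 0.06
case [ 0.4849 -0.1524] yaw 101.2 size 0.063 0.043 [353.  264.6]
t: 35.17
tool_pos: [0.4482, 0.4192, 0.2077]
orientation: [-1.357, -2.834, -0.0]
force: [0.4, -0.5, -0.4]
opening: 0.0603
t: 35.58
tool_pos: [0.4482, 0.4191, 0.2076]
orientation: [2.001, 2.422, 0.0]
force: [0.7, 0.5, 0.8]
opening: 0.0598
t 35.58 pos [0.4482 0.4191 0.2076] yaw 100.89 zaxis [ 0.  0. -1.] F [0.7 0.5 0.8] open 0.0598
to go, tool cm [-56.83  -7.19  18.56]
```

```bash

python3 -m jog '[[[0,0,0,-3.79,-0.48,0,6],[0,0,0,-3.79,-0.48,0,6],[0,0,0,-3.79,-0.48,0,6],[0,0,0,-3.79,-0.48,0,6],[0,0,0,-3.79,-0.48,0,6]]]'
python3 -m jog '[[[0,0,0,-3.79,-0.48,0,6],[0,0,0,-3.79,-0.48,0,6],[0,0,0,-3.79,-0.48,0,6],[0,0,0,-3.79,-0.48,0,6],[0,0,0,-3.79,-0.48,0,6]]]'
python3 -m jog '[[[0,0,0,-3.79,-0.48,0,6],[0,0,0,-3.79,-0.48,0,6],[0,0,0,-3.79,-0.48,0,6],[0,0,0,-3.79,-0.48,2,6],[0,0,0,-3.79,-0.48,3,6]]]'
python3 -m jog '[[[0,0,0,0,0,3,6],[0,0,0,0,0,3,6],[0,0,0,0,0,0,6],[0,0,0,0,0,0,6]]]'
python3 st.py "[.485,-.1525,.022]"
python3 - <<'E'
from seg import *
P={n:robot.read_camera(n) for n in("top","side")}
cv2.imwrite("pics/p3.png",np.hstack([cv2.resize(P["top"]["img"][240:330,60:150],(400,400),interpolation=2),cv2.resize(P["side"]["img"][95:175,165:245],(400,400),interpolation=2)])[:,:,::-1])
E
```

```text
t: 36.0
tool_pos: [0.4608, 0.2271, 0.2076]
orientation: [1.987, 2.433, 0.0]
force: [0.6, 0.2, -0.9]
opening: 0.0604
t: 36.42
tool_pos: [0.4737, 0.0363, 0.2078]
orientation: [1.988, 2.432, 0.001]
force: [0.4, 0.2, 0.4]
opening: 0.0599
t: 36.83
tool_pos: [0.4881, -0.1491, 0.1651]
orientation: [1.985, 2.427, 0.003]
force: [0.8, 0.9, -0.1]
opening: 0.0601
t: 37.17
tool_pos: [0.4847, -0.1453, 0.1011]
orientation: [-1.989, -2.426, 0.002]
force: [0.2, 0.4, 0.4]
opening: 0.0598
t 37.17 pos [ 0.4847 -0.1453  0.1011] yaw 101.29 zaxis [-0.004  0.002 -1.   ] F [0.2 0.4 0.4] open 0.0598
to go, tool cm [-0.73 -0.09  7.91]
```

View pics/p3.png

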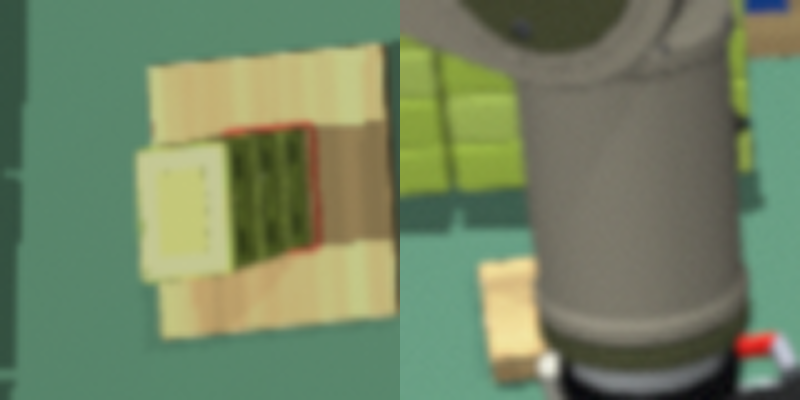

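Top view: three cases stack evenly (crop top face at about (185,213)); the side view is hidden by the arm. Pick the fourth.

```bash
python3 -m jog '[[[0,0,0,-0.35,0,2,6],[0,0,0,-0.2,0,2,6],[0,0,0,0,0,2,6],[0,0,0,0,0,1,6],[0,0,0,0,0,0.6,6]]]'
python3 -m jog '[[[0,0,0,0,0,0,6],[0,0,0,0,0,0,6]]]'
python3 st.py "[.485,-.1525,.022]"
```

```text
t: 37.68
tool_pos: [0.488, -0.1511, 0.0268]
orientation: [1.994, 2.427, 0.0]
force: [0.2, 0.6, 0.2]
opening: 0.0599
t: 37.85
tool_pos: [0.4883, -0.1514, 0.0276]
orientation: [1.995, 2.425, 0.001]
force: [-0.4, 0.6, 0.3]
opening: 0.0598
t 37.85 pos [ 0.4883 -0.1514  0.0276] yaw 101.12 zaxis [ 0.002 -0.001 -1.   ] F [-0.4  0.6  0.3] open 0.0598
to go, tool cm [-0.04 -0.35  0.56]
```

```bash
python3 -m jog '[[[0,0,0,-0.05,-0.25,0.4,6],[0,0,0,0,0,0,3.5],[0,0,0,0,0,0,3.5],[0,0,0,0,0,0,3.5],[0,0,0,0,0,0,3.5]]]' 20
python3 st.py "[.485,-.1525,.022]"
```

```text
t: 38.27
tool_pos: [0.4853, -0.1524, 0.0227]
orientation: [1.996, 2.425, 0.0]
force: [-0.9, -0.2, 2.5]
opening: 0.0455
t 38.27 pos [ 0.4853 -0.1524  0.0227] yaw 101.07 zaxis [ 0.001 -0.    -1.   ] F [-0.9 -0.2  2.5] open 0.0455
to go, tool cm [-0.01 -0.03  0.07]
```

```bash
python3 -m jog '[[[0,0,0,0,0,-1,3.5],[0,0,0,0,0,-3,3.5],[0,0,-6.98,0,0,-4,3.5],[0,0,-6.98,0,0,-4,3.5],[0,0,-6.98,0,0,-4,3.5]]]' 25
python3 -m jog '[[[0,0,-6.98,0,0,-1.5,3.5],[0,0,-6.98,0,0,0,3.5],[0,0,-6.98,0,0,0,3.5],[0,0,-6.98,0,0,0,3.5],[0,0,-6.98,0,0,0,3.5]]]'
python3 -m jog '[[[0,0,-6.98,0,0,0,3.5],[0,0,-6.98,0,0,0,3.5],[0,0,-6.98,0,0,0,3.5],[0,0,-6.98,0,0,0,3.5],[0,0,0,0,1.9,0,3.5]]]'
python3 -m jog '[[[0,0,0,-0.07,3.82,0,3.5],[0,0,0,-0.07,3.82,0,3.5],[0,0,0,-0.07,3.82,0,3.5],[0,0,0,-0.07,3.82,0,3.5],[0,0,0,-0.07,3.82,0,3.5]]]'
python3 -m jog '[[[0,0,0,-0.07,3.82,0,3.5],[0,0,0,-0.07,3.82,0,3.5],[0,0,0,-0.07,3.82,0,3.5],[0,0,0,-0.07,3.82,0,3.5],[0,0,0,-0.07,3.82,0,3.5]]]'
python3 -m jog '[[[0,0,0,-0.07,3.82,0,3.5],[0,0,0,-0.07,3.82,0,3.5],[0,0,0,-0.07,3.82,0,3.5],[0,0,0,-0.07,3.82,0,3.5],[0,0,0,0,1.8,0,3.5]]]'
python3 -m jog '[[[0,0,0,0,0,1,3.5],[0,0,0,0,0,0,3.5],[0,0,0,0,0,0,3.5],[0,0,0,0,0,0,3.5]]]'
python3 st.py "[.4485,.4195,.1327]"
```

```text
t: 38.68
tool_pos: [0.4842, -0.1519, 0.1842]
orientation: [-1.514, -2.752, 0.0]
force: [0.5, -0.1, -1.1]
opening: 0.0456
t: 39.1
tool_pos: [0.4848, -0.1522, 0.198]
orientation: [0.619, 3.08, -0.0]
force: [0.1, 0.8, -2.4]
opening: 0.0459
t: 39.52
tool_pos: [0.4833, -0.1352, 0.1978]
orientation: [-0.144, 3.138, -0.002]
force: [0.2, 0.3, -1.2]
opening: 0.0456
t: 39.93
tool_pos: [0.4702, 0.0589, 0.1979]
orientation: [-0.132, 3.138, 0.0]
force: [0.7, -0.2, -0.6]
opening: 0.0457
t: 40.35
tool_pos: [0.4575, 0.2498, 0.198]
orientation: [-0.133, 3.138, 0.0]
force: [1.1, -0.6, -1.4]
opening: 0.046
t: 40.77
tool_pos: [0.4451, 0.4223, 0.1976]
orientation: [0.136, -3.138, -0.002]
force: [0.5, -0.1, -2.1]
opening: 0.0459
t: 41.1
tool_pos: [0.4467, 0.417, 0.1872]
orientation: [0.131, -3.138, 0.001]
force: [0.2, 0.2, -1.2]
opening: 0.0456
t 41.10 pos [0.4467 0.417  0.1872] yaw -175.23 zaxis [-0.    -0.001 -1.   ] F [ 0.2  0.2 -1.2] open 0.0456
to go, tool cm [-0.2   0.23  5.45]
```

```bash
python3 -m jog '[[[0,0,0,-0.2,0.15,1.7,3.5],[0,0,0,0,0,1.7,3.5],[0,0,0,0,0,0.8,3.5],[0,0,0,0,0,0.4,3.5],[0,0,0,0,0,0,3.5]]]'
python3 -m jog '[[[0,0,0,0,0,0,3.5],[0,0,0,0,0,0,3.5],[0,0,0,0,0,0,3.5]]]'
python3 st.py "[.4485,.4195,.1327]"
```

```text
t: 41.52
tool_pos: [0.4482, 0.4189, 0.1405]
orientation: [0.131, -3.137, 0.002]
force: [-0.5, -0.3, -1.3]
opening: 0.0457
t: 41.77
tool_pos: [0.449, 0.4204, 0.1425]
orientation: [-0.132, 3.137, 0.002]
force: [1.2, 1.0, -1.1]
opening: 0.0458
t 41.77 pos [0.449  0.4204 0.1425] yaw -175.17 zaxis [ 0.002  0.001 -1.   ] F [ 1.2  1.  -1.1] open 0.0458
to go, tool cm [ 0.06 -0.09  0.98]
```

```bash
python3 -m jog '[[[0,0,0,0.05,-0.05,0.5,3.5],[0,0,0,0,0,0.3,3.5],[0,0,0,0,0,0,3.5],[0,0,0,0,0,0,3.5]]]'
python3 -m jog '[[[0,0,0,0,0,0.15,3.5],[0,0,0,0,0,0,3.5],[0,0,0,0,0,0,3.5]]]'
python3 st.py "[.4485,.4195,.1327]"
```

```text
t: 42.1
tool_pos: [0.4478, 0.4194, 0.1329]
orientation: [0.133, -3.138, 0.001]
force: [0.3, 0.6, -1.8]
opening: 0.046
t: 42.35
tool_pos: [0.4482, 0.4197, 0.1327]
orientation: [-0.132, 3.138, 0.001]
force: [-2.1, -1.4, 5.8]
opening: 0.0461
t 42.35 pos [0.4482 0.4197 0.1327] yaw -175.16 zaxis [ 0.001  0.    -1.   ] F [-2.1 -1.4  5.8] open 0.0461
to go, tool cm [-0.03 -0.02 -0.  ]
```

```bash
python3 -m jog '[[[0,0,0,0,0,0,6],[0,0,0,0,0,0,6],[0,0,0,0,0,0,6],[0,0,0,0,0,-1,6],[0,0,0,0,0,-3,6]]]'
python3 -m jog '[[[0,0,0,0,0,-4,6],[0,0,0,0,0,-3,6],[0,0,0,-1,-3.7,0,6],[0,0,0,-1,-3.7,0,6],[0,0,0,-1,-3.7,0,6]]]'
python3 -m jog '[[[0,0,0,-1,-3.7,0,5],[0,0,0,-1,-3.7,0,5],[0,0,0,-1,-3.7,0,5],[0,0,0,-1,-3.7,0,5],[0,0,0,-1,-3.7,0,5]]]'
python3 -m jog '[[[0,0,0,-1,-3.7,0,3.5],[0,0,0,-1,-3.7,0,3.5],[0,0,0,-1,-3.7,0,3.5],[0,0,0,-1,-3.7,0,3.5],[0,0,0,-1,-3.7,0,3.5]]]'
python3 st.py "[.504,.264,.2]"
python3 - <<'E'
from h import *
P={n:robot.read_camera(n) for n in("top","side")}
for n in P: # predicted outline of 4 cases at mark
    im=P[n]["img"].copy(); th=np.radians(4.8); c,s=np.cos(th),np.sin(th)
    a,b,w,h=((60,240,110,90) if n=="top" else (160,85,100,85)); k=3.6 if n=="top" else 4
    big=cv2.resize(im[b:b+h,a:a+w],None,fx=k,fy=k,interpolation=2)
    for z in(.020,.054,.088,.122,.156):
        q=[np.array(proj(P[n],[.448+c*x-s*y,.4195+s*x+c*y,z]))for x,y in((.033,.023),(-.033,.023),(-.033,-.023),(.033,-.023))]
        cv2.polylines(big,[np.int32([(u-[a,b]+.5)*k for u in q])],True,(255,0,255),1)
    P[n]["o"]=cv2.copyMakeBorder(big,0,340-big.shape[0],0,0,0)
cv2.imwrite("pics/p4.png",np.hstack([P["top"]["o"],P["side"]["o"]])[:,:,::-1])
E
```

```text
t: 42.77
tool_pos: [0.4453, 0.4174, 0.1669]
orientation: [0.132, -3.131, 0.009]
force: [-0.1, -0.2, -0.9]
opening: 0.0603
t: 43.18
tool_pos: [0.4877, 0.311, 0.2436]
orientation: [-0.135, 3.136, 0.002]
force: [-0.1, -0.4, -0.3]
opening: 0.0598
t: 43.6
tool_pos: [0.553, 0.1295, 0.2427]
orientation: [-0.133, 3.138, 0.0]
force: [1.6, 0.6, 0.7]
opening: 0.0503
t: 44.02
tool_pos: [0.6184, -0.0508, 0.2426]
orientation: [-0.132, 3.138, -0.0]
force: [1.2, -0.2, -0.4]
opening: 0.0353
t 44.02 pos [ 0.6184 -0.0508  0.2426] yaw -175.17 zaxis [ 0.001 -0.    -1.   ] F [ 1.2 -0.2 -0.4] open 0.0353
to go, tool cm [ 8.76 32.33  4.25]
```

View pics/p4.png

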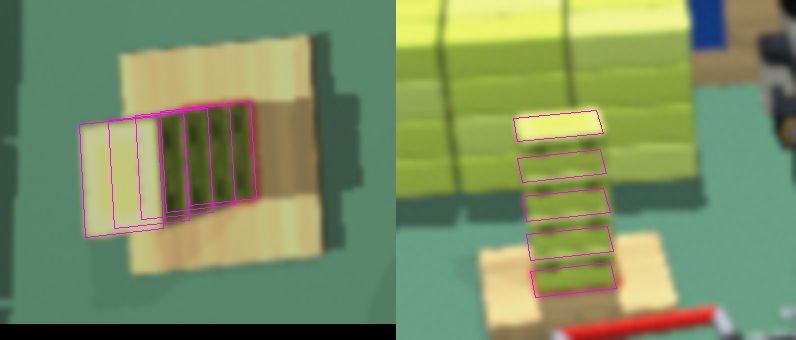

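```bash
python3 -m jog '[[[0,0,-3.85,0,0,0,3.5],[0,0,0,0.72,3.65,0,3.5],[0,0,0,0.72,3.65,0,3.5],[0,0,0,0.72,3.65,0,3.5],[0,0,0,0.72,3.65,0,3.5]]]'
python3 -m jog '[[[0,0,0,0.72,3.65,0,3.5],[0,0,0,0.72,3.65,0,3.5],[0,0,0,0.72,3.65,0,3.5],[0,0,0,0.72,3.65,2,3.5],[0,0,0,0.72,3.65,2,3.5]]]'
python3 -m jog '[[[0,0,0,0,0,3,3.5],[0,0,0,0,0,3,3.5],[0,0,0,0,0,3,3.5],[0,0,0,0,0,1,3.5],[0,0,0,0,0,0,3.5]]]'
python3 -m jog '[[[0,0,0,0,0,0,3.5],[0,0,0,0,0,0,3.5]]]'
python3 st.py "[.5043,.2641,.037]"
```

```text
t: 44.53
tool_pos: [0.5666, 0.0927, 0.2423]
orientation: [-0.237, 3.132, 0.001]
force: [0.9, -0.8, 0.5]
opening: 0.0351
t: 44.95
tool_pos: [0.5046, 0.2678, 0.2044]
orientation: [-0.238, 3.128, 0.003]
force: [0.6, -0.4, 0.3]
opening: 0.035
t: 45.37
tool_pos: [0.5021, 0.2646, 0.0992]
orientation: [0.238, -3.127, 0.003]
force: [0.7, 0.3, -0.7]
opening: 0.0351
t: 45.53
tool_pos: [0.5062, 0.2657, 0.1049]
orientation: [-0.237, 3.129, 0.002]
force: [0.7, 0.1, -0.8]
opening: 0.0353
t 45.53 pos [0.5062 0.2657 0.1049] yaw -171.34 zaxis [ 0.003  0.001 -1.   ] F [ 0.7  0.1 -0.8] open 0.0353
to go, tool cm [ 0.24 -0.14  6.79]
```

```bash
python3 -m jog '[[[0,0,0,0.15,-0.1,2,3.5],[0,0,0,0,0,2,3.5],[0,0,0,0,0,1.5,3.5],[0,0,0,0,0,0.9,3.5],[0,0,0,0,0,0,3.5]]]'
python3 -m jog '[[[0,0,0,0,0,0,3.5],[0,0,0,0,0,0,3.5]]]'
python3 st.py "[.5043,.2641,.037]"
```

```text
t: 45.95
tool_pos: [0.5033, 0.2637, 0.0379]
orientation: [0.237, -3.132, 0.0]
force: [-0.5, -0.2, -0.2]
opening: 0.0348
t: 46.12
tool_pos: [0.5048, 0.2644, 0.0402]
orientation: [-0.237, 3.13, 0.001]
force: [-0.2, 0.1, -0.0]
opening: 0.0348
t 46.12 pos [0.5048 0.2644 0.0402] yaw -171.33 zaxis [ 0.003  0.001 -1.   ] F [-0.2  0.1 -0. ] open 0.0348
to go, tool cm [ 0.05 -0.03  0.32]
```

```bash
python3 -m jog '[[[0,0,0,0,0,0.3,3.5],[0,0,0,0,0,0,1],[0,0,0,0,0,0,1],[0,0,0,0,0,0,1],[0,0,0,0,0,0,1]]]' 25
python3 -m jog '[[[0,0,0,0,0,0,1],[0,0,0,0,0,0,1]]]'
python3 -m jog '[[[0,0,0,0,0,-0.44,1],[0,0,0,0,-0.03,-0.87,1],[0,0,0,0,-0.1,-1.3,1],[0,0,0,0,-0.24,-1.73,1],[0,0,0,0,-0.47,-2.13,1]]]'
python3 -m jog '[[[0,0,0,0,-0.66,-2.08,1],[0,0,0,0,-0.83,-2.01,1],[0,0,0,0,-1.01,-1.93,1],[0,0,0,0,-1.17,-1.84,1],[0,0,0,0,-1.33,-1.73,1]]]'
python3 st.py
```

```text
t: 46.53
tool_pos: [0.5035, 0.2641, 0.0355]
orientation: [-0.238, 3.132, 0.0]
force: [-0.1, 2.8, 1.0]
opening: 0.013
t: 46.7
tool_pos: [0.5035, 0.2641, 0.0355]
orientation: [-0.238, 3.132, 0.0]
force: [-0.0, 1.0, 2.2]
opening: 0.0129
t: 47.12
tool_pos: [0.5046, 0.2562, 0.0998]
orientation: [0.238, -3.133, -0.001]
force: [6.1, 1.5, -5.4]
opening: 0.0131
t: 47.53
tool_pos: [0.5124, 0.2084, 0.1981]
orientation: [-0.24, 3.13, 0.007]
force: [1.7, 9.7, 0.8]
opening: 0.0134
t 47.53 pos [0.5124 0.2084 0.1981] yaw -171.23 zaxis [ 0.002  0.005 -1.   ] F [1.7 9.7 0.8] open 0.0134
```

```bash
python3 -m jog '[[[0,0,0,0,-1.47,-1.61,1],[0,0,0,0,-1.61,-1.47,1],[0,0,0,0,-1.73,-1.33,1],[0,0,0,0,-1.84,-1.17,1],[0,0,0,0,-1.93,-1.01,1]]]'
python3 -m jog '[[[0,0,0,0,-2.01,-0.83,1],[0,0,0,0,-2.08,-0.66,1],[0,0,0,0,-2.13,-0.47,1],[0,0,0,0,-2.16,-0.28,1],[0,0,0,0,-2.18,-0.1,1]]]'
python3 -m jog '[[[0,0,0,0,-2.18,0.1,1],[0,0,0,0,-2.16,0.28,1],[0,0,0,0,-2.13,0.47,1],[0,0,0,0,-2.08,0.66,1],[0,0,0,0,-2.01,0.83,1]]]'
python3 -m jog '[[[0,0,0,0,-1.93,1.01,1],[0,0,0,0,-1.84,1.17,1],[0,0,0,0,-1.73,1.33,1],[0,0,0,0,-1.61,1.47,1],[0,0,0,0,0,0,1]]]'
python3 st.py "[.5419+.1513*.1768,.017-.9885*.1768,.2128]"
```

```text
t: 47.95
tool_pos: [0.526, 0.1235, 0.266]
orientation: [-0.241, 3.127, 0.007]
force: [1.0, 8.2, 6.4]
opening: 0.0132
t: 48.37
tool_pos: [0.5423, 0.0167, 0.2879]
orientation: [-0.239, 3.128, 0.001]
force: [3.8, 1.8, 0.1]
opening: 0.0131
t: 48.78
tool_pos: [0.5577, -0.0885, 0.2629]
orientation: [-0.237, 3.13, -0.001]
force: [3.8, 0.8, 0.2]
opening: 0.0134
t: 49.2
tool_pos: [0.5675, -0.1613, 0.2096]
orientation: [0.234, -3.132, 0.003]
force: [2.1, -5.1, -0.8]
opening: 0.0134
t 49.20 pos [ 0.5675 -0.1613  0.2096] yaw -171.47 zaxis [-0.001 -0.002 -1.   ] F [ 2.1 -5.1 -0.8] open 0.0134
to go, tool cm [-0.17  0.33 -0.32]
```

```bash
python3 -m jog '[[[0,0,0,0,-1.47,1.61,1],[0,0,0,0,-1.33,1.73,1],[0,0,0,0,-1.17,1.84,1],[0,0,0,0,-1.01,1.93,1],[0,0,0,0,-0.83,2.01,1]]]'
python3 -m jog '[[[0,0,0,0,-0.66,2.08,1],[0,0,0,0,-0.47,2,1],[0,0,0,0,-0.19,1.2,1],[0,0,0,0,-0.09,0.87,1],[0,0,0,0,-0.06,0.8,1]]]'
python3 -m jog '[[[0,0,0,0,-0.03,0.6,1],[0,0,0,0,0,0.5,1],[0,0,0,0,0,0.2,1],[0,0,0,0,0,0,1],[0,0,0,0,0,0,1]]]'
python3 st.py "[.5795,-.2302,.036]"
```

```text
t: 49.62
tool_pos: [0.5763, -0.216, 0.1203]
orientation: [0.237, -3.132, 0.001]
force: [1.2, 0.2, -1.8]
opening: 0.0132
t: 50.03
tool_pos: [0.5781, -0.2299, 0.0505]
orientation: [0.237, -3.131, -0.0]
force: [-1.2, -2.3, -1.5]
opening: 0.0128
t: 50.45
tool_pos: [0.5782, -0.2303, 0.038]
orientation: [0.238, -3.131, 0.001]
force: [-2.3, -5.2, -3.5]
opening: 0.0132
t 50.45 pos [ 0.5782 -0.2303  0.038 ] yaw -171.32 zaxis [-0.001 -0.001 -1.   ] F [-2.3 -5.2 -3.5] open 0.0132
to go, tool cm [-0.13 -0.01  0.2 ]
```

```bash
python3 -m jog '[[[0,0,0,0,0,0.15,1],[0,0,0,0,0,0.15,1],[0,0,0,0,0,0,1],[0,0,0,0,0,0,1]]]'
python3 -m jog '[[[0,0,0,0,0,0,3.5],[0,0,0,0,0,0,3.5],[0,0,0,0,0,0,3.5],[0,0,0,0,0,-1.5,3.5],[0,0,0,0,0,-3,3.5]]]'
python3 -m jog '[[[0,0,0,0,0,-4,3.5],[0,0,0,0,0,-4,3.5],[0,0,0,0,0,-4,3.5],[0,0,0,3,-2,0,3.5],[0,0,0,3,-2,0,3.5]]]'
python3 -m jog '[[[0,0,0,3,-2,0,3.5],[0,0,0,3,-2,0,3.5],[0,0,0,3,-2,0,3.5],[0,0,0,3,-2,0,3.5],[0,0,0,3,-2,0,3.5]]]'
python3 -m jog '[[[0,0,0,2,-2,0,3.5],[0,0,0,0,-1,0,3.5],[0,0,0,0,0,0,3.5],[0,0,0,0,0,0,3.5]]]'
python3 st.py; python3 - <<'E'
from h import *
P={n:robot.read_camera(n) for n in("top","side")}
for n in P: print(n,[(round(d["confidence"],2),np.round(d["point"]).tolist(),atz(P[n],d["point"],.056).round(3).tolist()) for d in robot.pinpoint(P[n],"plate_bar")][:3])
cv2.imwrite("pics/end.png",cv2.resize(np.hstack([P["top"]["img"][120:320,60:480],P["side"]["img"][80:300,150:390]][:1]+[cv2.resize(P["side"]["img"][80:300,150:390],(218,200))]),(798,250))[:,:,::-1])
E
```

```text
t: 50.78
tool_pos: [0.5783, -0.2303, 0.0363]
orientation: [0.238, -3.132, 0.001]
force: [-6.2, -3.7, 4.1]
opening: 0.0132
t: 51.2
tool_pos: [0.5759, -0.228, 0.0762]
orientation: [0.238, -3.126, -0.007]
force: [0.6, -0.5, -0.2]
opening: 0.0342
t: 51.62
tool_pos: [0.5283, -0.2788, 0.2052]
orientation: [-0.243, 3.125, -0.007]
force: [-0.4, -1.0, -0.9]
opening: 0.0354
t: 52.03
tool_pos: [0.3914, -0.4007, 0.2007]
orientation: [-0.239, 3.132, -0.001]
force: [0.3, -0.0, 0.8]
opening: 0.0348
t: 52.37
tool_pos: [0.3793, -0.4313, 0.2003]
orientation: [0.234, -3.132, 0.001]
force: [-0.2, 0.9, -0.6]
opening: 0.0351
t 52.37 pos [ 0.3793 -0.4313  0.2003] yaw -171.44 zaxis [-0.001 -0.001 -1.   ] F [-0.2  0.9 -0.6] open 0.0351
top [(0.92, [383.0, 222.0], [0.586, -0.226, 0.056]), (0.5, [112.0, 285.0], [0.445, 0.424, 0.056]), (0.26, [212.0, 152.0], [0.764, 0.185, 0.056])]
side [(0.83, [267.0, 276.0], [0.579, -0.231, 0.056])]
```

View pics/end.png

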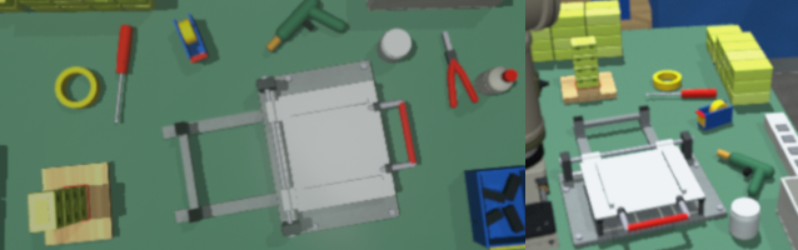

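The plate is shut with its bar at its starting place, the column of four stands on the board, and the bystanders are where they were. I'm handing the job in.

```bash
python3 -c "
from plant import robot
print(robot.close_job())"; python3 st.py
```

```text
the job is handed in; nothing more can be done
None
the job is handed in; nothing more can be done
```

The job is done and handed in at about 52 s. I swung the plate over onto its rest, stacked the four cases that were in the press in one column on the red rectangle, then swung the plate back and lowered it shut. No verdict was reported.

- **Plate:** I held it by the bar the whole way at about 1 rad/s, slower near the ends. It was back at its starting position when I let go (bar grip at z 0.036 m, light contact on the stops).
- **Stack:** with all four stacked, the outlines I predicted for them matched the pictures from both cameras. After that I only looked at the column in the final picture, where it still stands.
- **Other things:** nothing else on the bench appears moved, judging by eye from the pictures. The gripper finished empty, about 0.2 m above the bench.
- **Forces:** the highest I read was about 22 N, when the first case touched the board.

**Checks that disagreed or failed:**
- The two cameras gave the red rectangle's centre up to 6 mm apart in y. I used (0.448, 0.4195), from a fit to both.
- The automatic measurement of the first placed case failed because the plywood confused it, so I judged that placement from the picture instead.
- In the last top picture the bar-finding network put the bar about 8 mm off in x. The arm's own reading and the side camera agreed with each other.

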